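# Rack the powder tins, labels out, and clamp them

### The arm

A 6-joint arm with a two-finger parallel gripper is mounted at the origin on the work surface. World frame = base frame: x ahead of the robot, y to its left, z up, the work surface at z = 0. Lengths are in mm, angles in rad, forces in N, time in s.
With the tool pointing down it reaches from about 275 to 1000 mm from the base axis. Payload 8.4 kg.
Tool frame: the origin (TCP) lies on the centre line of the jaws, within the pads' length; the fingertips stand r.tip_reach ahead of it and the grasp point (between the pads) lies 11 mm behind it (r.tip_reach is the distance from the TCP to the fingertips, in mm); z points along the fingers, y is the line along which they close (so a half turn about z gives the same grasp; the last joint's range is limited). The gripper opens to 85 mm and grips with 20 to 120 N. Pads are 22 mm wide; open, the fingers measure 114 mm over their backs; the gripper's body (76 mm by 85 mm) begins 54 mm behind the grasp point. The pads swing forward as they close: fully open they stand 13 mm farther back than shut.
Start: joints at [-1.181, 0.353, 1.633, -0, 1.155, -0.002], TCP at [238.657, -577.642, 204.481] pointing down, gripper open.
Joint ranges: [-2.63, 2.63], [-0.92, 2.1], [0.06, 2.66], [-1.3, 4.44], [0, 2.69], [-3.02, 3.02]. Speed limits (rad/s): [2.22, 2.22, 2.79, 3.14, 3.14, 3.14].

### API

Orientations are given as [roll, pitch, yaw] about the fixed x, y, z axes, in that order (R = Rz(yaw) Ry(pitch) Rx(roll)).
In Python, from rig import r gives the robot as it stands.
- The arm moves only by the tool carry_out, never from a script. Its argument "targets" is a list of rows, each an object with "dp": the shift along the tool's x, y, z in mm, a list of three; "yaw": the turn about the tool's z in degrees. A call has 1 to 12 rows; each row is the pose to reach, as a shift and turn from the pose commanded when the call began, along the tool's axes at that moment; what a row does not reach only later rows make up. A row lasts 1/8 s, in which the tool goes at most 62.5 mm and 10.7 degrees, less where a joint would pass 70% of its speed; a pose out of reach is approached as far as the arm can. A call with a gripper value outside its range is refused whole. "fingers" is the opening, from -1 (shut) to 1 (fully open), so that 0 is half open, set as the call begins (left out, the last holds). The fingers move at their own pace and stop on an object; "grip_force" is the grip in N (left out, the last holds). Time passes only in rows, so rows that repeat a pose let the fingers close. It gives the time, the measured TCP pose, the force, the opening and the grip force at its end, in the units of the state.
- r.sense(): the state, without advancing time (a new reading comes with each control period).
- r.grab_frame(name): name is "scene" or "side" or "wrist"; returns the picture (480x640x3 uint8, red, green, blue); there is no depth.
- r.get_calibration(name): a dict with "fx", "fy", "cx", "cy" (pixels), "rvec" (rotation vector, rad) and "tvec" (3), from world to camera coordinates, as OpenCV has them. Camera axes: x right, y down, z forward; pixel columns grow to the right and rows downward; lengths in mm; the calibration is good to about 2 mm. A picture is of the moment at which its call begins: read the wrist's pose just before it. get_calibration takes no time and is no camera call; for the wrist camera it gives the pose at the moment of the call.
- r.sign_off(): hands the job in; it is judged then, once.
The state is a dict: "clock": time; "qpos": joint angles; "qvel": joint speeds; "joint_efforts": joint torques, N m; "eef_pos": TCP position; "tcp_rot": TCP orientation; "contact_force": force on the tool from outside, world axes, zero at the start; "wrist_torque": the same for the moment, N m; "opening": opening from 0.0 (shut) to 1.0 (fully open); "grasp_force": force on a finger pad.
Only numpy, scipy, OpenCV 4.12 (cv2) and the standard library are available. Lean on these libraries where they do the work, as an engineer would, in place of code of your own. Each camera call takes 0.05 s, during which the arm holds its last target. There are 200 camera calls.

### The job

Stand every powder tin in a dish of its own on the rack by its lift knob, and turn each one by pushing the studs on its lid's edge with a fingertip until its label faces straight out of the rack's front (the side with the low rail, away from you). Then tighten all three turn-clamps clockwise fully to their end stops, one after another from your left to your right, even at an empty dish. Leave the stacked mugs where they are.

Things in the scene. Friction and masses are not known exactly. Their poses are not given: they have to be found in the camera images.
- tin_a: powder tin, one of up to three alike (None if absent): steel drum 88 mm across, 75 mm tall to its flat lid, on a foot rim 104 mm across and 8 mm high; 0.25 to 0.45 kg. Origin: centre of the underside; z up, +x points out through the label. Four studs (10 mm across, 10 mm high) stand on the lid 36 mm from its centre, at 45, 135, 225, 315 degrees from the label; pushing one round turns the tin
- tin_a_lift (a point): point on the axis of tin_a's lift knob, 101 mm above the tin's underside: a round wooden drum 26 mm across, from 87 to 111 mm above the underside, on a thin stem in the lid's centre; pinch it from above to carry the tin. It swivels freely, so twisting it does not turn the tin
- tin_a_label (a point): middle of tin_a's label, on the drum's side, 42 mm above the underside: white paper round the side (about 40 mm wide), with a 16 mm wide strip turned over onto the lid's edge, seen from above
- tin_b: powder tin, one of up to three alike (None if absent): steel drum 88 mm across, 75 mm tall to its flat lid, on a foot rim 104 mm across and 8 mm high; 0.25 to 0.45 kg. Origin: centre of the underside; z up, +x points out through the label. Four studs (10 mm across, 10 mm high) stand on the lid 36 mm from its centre, at 45, 135, 225, 315 degrees from the label; pushing one round turns the tin
- tin_b_lift (a point): point on the axis of tin_b's lift knob, 101 mm above the tin's underside: a round wooden drum 26 mm across, from 87 to 111 mm above the underside, on a thin stem in the lid's centre; pinch it from above to carry the tin. It swivels freely, so twisting it does not turn the tin
- tin_b_label (a point): middle of tin_b's label, on the drum's side, 42 mm above the underside: white paper round the side (about 40 mm wide), with a 16 mm wide strip turned over onto the lid's edge, seen from above
- tin_c: powder tin, one of up to three alike (None if absent): steel drum 88 mm across, 75 mm tall to its flat lid, on a foot rim 104 mm across and 8 mm high; 0.25 to 0.45 kg. Origin: centre of the underside; z up, +x points out through the label. Four studs (10 mm across, 10 mm high) stand on the lid 36 mm from its centre, at 45, 135, 225, 315 degrees from the label; pushing one round turns the tin
- tin_c_lift (a point): point on the axis of tin_c's lift knob, 101 mm above the tin's underside: a round wooden drum 26 mm across, from 87 to 111 mm above the underside, on a thin stem in the lid's centre; pinch it from above to carry the tin. It swivels freely, so twisting it does not turn the tin
- tin_c_label (a point): middle of tin_c's label, on the drum's side, 42 mm above the underside: white paper round the side (about 40 mm wide), with a 16 mm wide strip turned over onto the lid's edge, seen from above
- rack: fixed wooden rack, board 400 mm long (y) and 12 mm thick. Origin: on the shelf under the middle dish; +x points out of its FRONT, the long side with the low rail (26 mm high), away from the robot. Three aluminium dishes in a row, 135 mm apart; on the robot's side three turn-clamps, each 98 mm behind its dish
- seat0 (a point): centre of the floor of the left dish (left means +y, as the robot sees it), 20 mm above the shelf: inside diameter 112 mm, lip 8 mm above the floor. The dish turns easily about its upright axis with what stands in it and stops when no longer pushed (friction 0.01 Nm)
- clamp0_grip (a point): point on the axis of the left turn-clamp at the height to grip it: a black bar handle 44 mm long, 14 mm wide, from 60 to 86 mm above the shelf; a steel tongue (48 mm from the axis, from 34 to 42 mm above the shelf) sticks out below it, in line with one end of the bar
- clamp0 (a joint): turn of the left turn-clamp, rad, clockwise from above; 0 to the end stop at 2.0 (fully tightened: tongue along the rack's +x, over the foot rim of the tin in its dish). Tongue and bar point (2.0 - value) counter-clockwise from the rack's +x. Friction 0.04 Nm; stays where left
- seat1 (a point): centre of the floor of the middle dish (left means +y, as the robot sees it), 20 mm above the shelf: inside diameter 112 mm, lip 8 mm above the floor. The dish turns easily about its upright axis with what stands in it and stops when no longer pushed (friction 0.01 Nm)
- clamp1_grip (a point): point on the axis of the middle turn-clamp at the height to grip it: a black bar handle 44 mm long, 14 mm wide, from 60 to 86 mm above the shelf; a steel tongue (48 mm from the axis, from 34 to 42 mm above the shelf) sticks out below it, in line with one end of the bar
- clamp1 (a joint): turn of the middle turn-clamp, rad, clockwise from above; 0 to the end stop at 2.0 (fully tightened: tongue along the rack's +x, over the foot rim of the tin in its dish). Tongue and bar point (2.0 - value) counter-clockwise from the rack's +x. Friction 0.04 Nm; stays where left
- seat2 (a point): centre of the floor of the right dish (left means +y, as the robot sees it), 20 mm above the shelf: inside diameter 112 mm, lip 8 mm above the floor. The dish turns easily about its upright axis with what stands in it and stops when no longer pushed (friction 0.01 Nm)
- clamp2_grip (a point): point on the axis of the right turn-clamp at the height to grip it: a black bar handle 44 mm long, 14 mm wide, from 60 to 86 mm above the shelf; a steel tongue (48 mm from the axis, from 34 to 42 mm above the shelf) sticks out below it, in line with one end of the bar
- clamp2 (a joint): turn of the right turn-clamp, rad, clockwise from above; 0 to the end stop at 2.0 (fully tightened: tongue along the rack's +x, over the foot rim of the tin in its dish). Tongue and bar point (2.0 - value) counter-clockwise from the rack's +x. Friction 0.04 Nm; stays where left
- mugs: two stacked steel mugs, 74 mm in diameter, 115 mm tall, handle to +y; origin centre of the underside; leave alone
Mind the look-alikes: they are no part of the job. What is shaped like the tin_c but orange or red is not meant.

How it is judged:
By the outcome, as a careful person would: the job done as asked, in the order asked, and still so for the second after the job is handed in, with the robot touching nothing.
Of tin_a, tin_b, tin_c only 2 to 3 are there at a start; the rules pass over those that are not, and their reading is None.
At some moment in a run one of tin_a, tin_b, tin_c may be knocked a few centimetres aside while the robot is not near it.
Once in a run the grip may slacken for a moment while it holds something.
It also fails if it takes over 210 s, if anything falls off the work surface, if the arm or the gripper's body presses on something with over 40 N, if the wrist force passes 120 N, or if a joint passes its speed limit or range.

## Working session

There is one attempt and no reset: what is moved stays moved. The work goes in short steps, Python scripts to look and compute and a tool call to move; the robot and the scene stay as the last step left them, time stands still between calls to the robot, and variables do not carry over. Pictures are saved under pics/ and viewed, at most 14 in all, crops included, and the job is handed in when it is done.

Besides the shell and the picture viewer there is one more tool, called after "Call:" by a JSON object that holds its "op" and its "data", one argument or row to a line. carry_out: Moves the arm, as the interface text tells. Its arguments: {"type":"object","properties":{"targets":{"type":"array","items":{"type":"object","properties":{"dp":{"type":"array","items":{"type":"number"}},"yaw":{"type":"number"}}}},"fingers":{"type":"number"},"grip_force":{"type":"number"}},"required":["targets"]}

```bash
mkdir -p pics; ls; cat > h.py <<'E'
import numpy as np, cv2
from rig import r
def cal(n):
    c=r.get_calibration(n); K=np.array([[c['fx'],0,c['cx']],[0,c['fy'],c['cy']],[0,0,1.]])
    R=cv2.Rodrigues(np.array(c['rvec'],float))[0]; return K,R,np.array(c['tvec'],float)
def ray(C,uv):
    K,R,t=C; d=R.T@np.linalg.solve(K,[uv[0],uv[1],1.]); return -R.T@t,d
def onz(C,uv,z):
    o,d=ray(C,uv); return o+d*(z-o[2])/d[2]
def proj(C,p):
    K,R,t=C; q=K@(R@np.array(p,float)+t); return q[:2]/q[2]
def two(C1,a,C2,b):
    o1,d1=ray(C1,a);o2,d2=ray(C2,b)
    s=np.linalg.lstsq(np.c_[d1,-d2],o2-o1,rcond=None)[0]
    p,q=o1+s[0]*d1,o2+s[1]*d2; return (p+q)/2,np.linalg.norm(p-q)
def save(n,im): cv2.imwrite('pics/'+n+'.png',cv2.cvtColor(im,cv2.COLOR_RGB2BGR))
E
python3 - <<'E'
from h import *
s=r.sense(); print(s, r.tip_reach)
for n in ['scene','side','wrist']:
    C=cal(n); print(n,-C[1].T@C[2],C[0][0,0]); im=r.grab_frame(n); save(n+'0',im); np.save(n+'0.npy',im)
E
```

```text
pics
{'clock': 0.0, 'qpos': array([-1.18139429e+00,  3.53670912e-01,  1.63415841e+00, -2.14408177e-05,
        1.15521146e+00, -2.40571900e-03]), 'qvel': array([-0.00103528, -0.00023504,  0.00042114, -0.00030424,  0.00068729,
        0.00066636]), 'joint_efforts': array([-3.76523210e-03, -6.05255699e+01, -3.42068195e+01, -2.46053469e-04,
        9.48456698e-03,  7.33028128e-05]), 'eef_pos': array([ 238.44932433, -577.14697217,  203.73711613]), 'tcp_rot': array([-3.14014449e+00,  1.61193948e-05,  3.91816441e-01]), 'contact_force': array([ 0.87936457, -0.43653838, -0.57600033]), 'wrist_torque': array([ 0.01905113, -0.01635004, -0.01676947]), 'grasp_force': 0.0, 'opening': 1.000307110190299} 8.0
scene [1285.25409626 -110.967527   1216.69997002] 503.6833882095339
side [-59.85946397 851.20707702 649.84683779] 501.86801605835285
wrist [ 301.78702579 -551.21076575  374.65308941] 366.96147021046187
```

View pics/scene0.png

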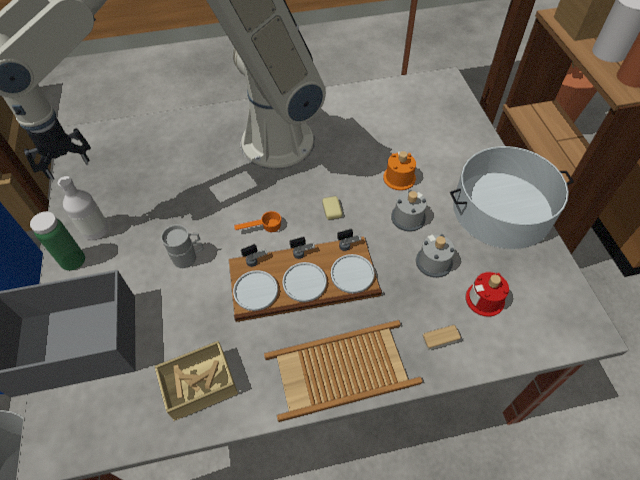

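View pics/side0.png

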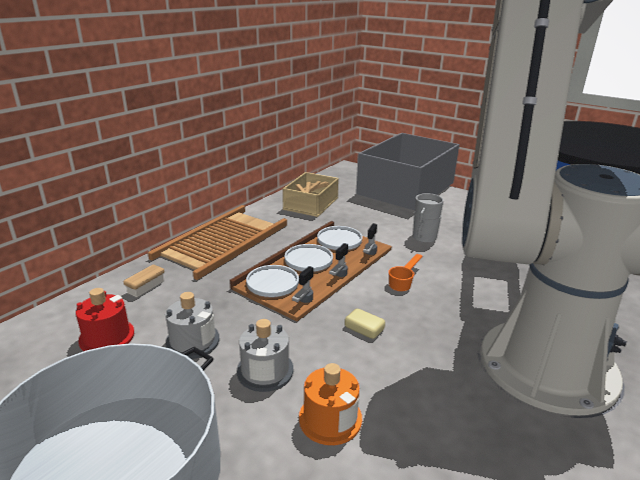

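The scene view shows two steel tins (knobs near (413,197) and (438,242)), with orange and red decoys. The rack's dishes are at (256,290), (305,281) and (353,273), with black clamp bars behind them. In the side view the tins are at (264,350) and (191,325), and the dishes at (272,280), (309,258) and (340,238).

```bash
cat > m.py <<'E'
from h import *
def blobs(im,kind,roi):
    x0,y0,x1,y1=roi; h=cv2.cvtColor(im,cv2.COLOR_RGB2HSV)[y0:y1,x0:x1]
    H,S,V=[h[...,i].astype(int) for i in range(3)]
    m={'wood':(H>8)&(H<22)&(S>90)&(V>110),'dish':(V>170)&(S<50),'black':(V<45)}[kind].astype(np.uint8)
    out=[]
    for c in cv2.findContours(m,cv2.RETR_EXTERNAL,cv2.CHAIN_APPROX_NONE)[0]:
        if len(c)>8:
            M=cv2.moments(c)
            if M['m00']<12: continue
            e=cv2.fitEllipse(cv2.convexHull(c)) if len(cv2.convexHull(c))>5 else None
            out.append((M['m00'],np.array([M['m10'],M['m01']])/M['m00']+[x0,y0],c+[x0,y0],e))
    return sorted(out,key=lambda b:-b[0])
E
python3 - <<'E'
from m import *
S,D=np.load('scene0.npy'),np.load('side0.npy'); A,B=cal('scene'),cal('side')
for k,ra,rb in [('wood',(395,180,460,255),(170,285,290,345)),('dish',(225,245,390,315),(230,215,390,305)),('black',(235,225,365,270),(285,215,385,310))]:
    a=blobs(S,k,ra)[:4];b=blobs(D,k,rb)[:4]
    for n,q in (('scene',a),('side',b)):
        print(k,n,[(int(x[0]),x[1].round(1).tolist()) for x in q])
    for x in a:
        for y in b:
            p,e=two(A,x[1],B,y[1])
            if e<12: print('   ',x[1].round(),y[1].round(),p.round(1),e.round(1))
E
```

```text
wood scene [(100, [401.6, 184.6]), (63, [439.8, 241.6]), (49, [411.8, 196.0])]
wood side [(214, [280.2, 303.8]), (191, [263.0, 328.1]), (158, [186.9, 299.8]), (49, [240.8, 287.8])]
    [402. 185.] [280. 304.] [400.9 302.9 141.9] 0.0
    [440. 242.] [187. 300.] [586.  355.8 101.7] 1.5
    [412. 196.] [263. 328.] [415.8 333.7 101.3] 0.6
dish scene [(1089, [256.2, 290.5]), (1079, [305.0, 281.9]), (1047, [353.0, 273.4])]
dish side [(1474, [364.4, 285.2]), (899, [271.7, 280.5]), (690, [308.0, 257.2]), (523, [338.8, 237.1])]
    [256. 290.] [339. 237.] [ 577.8 -153.5   23.4] 4.7
    [305. 282.] [308. 257.] [580.6 -18.7  22.7] 4.4
    [353. 273.] [272. 280.] [583.9 116.7  22.5] 4.2
black scene [(91, [248.9, 250.2]), (88, [297.3, 242.2]), (88, [344.9, 234.4])]
black side [(140, [305.6, 275.6]), (105, [341.5, 251.6]), (69, [371.7, 231.2])]
    [249. 250.] [372. 231.] [ 478.1 -152.2   73.4] 1.9
    [297. 242.] [341. 252.] [481.6 -17.5  73.6] 2.4
    [345. 234.] [306. 276.] [485.5 117.4  73.8] 2.3
```

```bash
python3 - <<'E'
from h import *
S,D=np.load('scene0.npy'),np.load('side0.npy')
a=cv2.resize(S[170:320,225:465],None,fx=3.3,fy=3.3,interpolation=cv2.INTER_CUBIC)
save('crop1',a[:600,:800])
E
```

```text
(no output)
```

View pics/crop1.png

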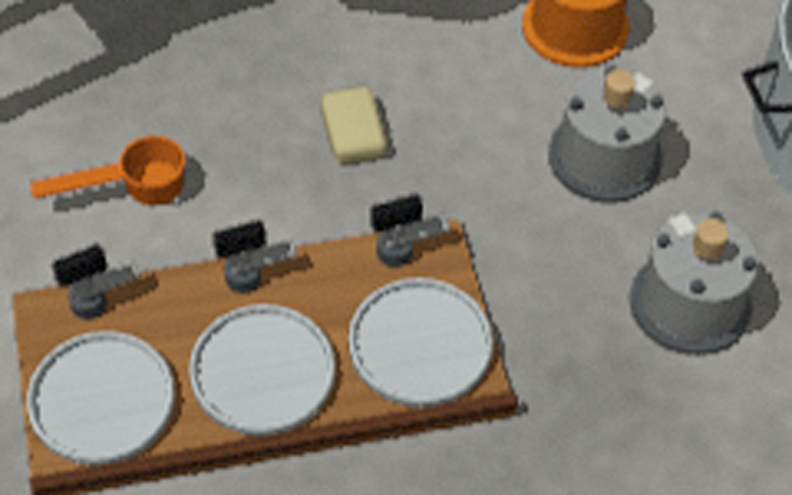

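Call:
{"op": "carry_out", "data": {
  "targets": [
    {"dp": [0, 0, -60], "yaw": 0},
    {"dp": [435, -553, -96], "yaw": -67.5},
    {"dp": [435, -553, -96], "yaw": -67.5},
    {"dp": [435, -553, -96], "yaw": -67.5},
    {"dp": [435, -553, -96], "yaw": -67.5},
    {"dp": [435, -553, -96], "yaw": -67.5},
    {"dp": [435, -553, -96], "yaw": -67.5},
    {"dp": [435, -553, -96], "yaw": -67.5},
    {"dp": [435, -553, -96], "yaw": -67.5},
    {"dp": [435, -553, -96], "yaw": -67.5},
    {"dp": [435, -553, -96], "yaw": -67.5},
    {"dp": [435, -553, -96], "yaw": -67.5}
  ],
  "fingers": 0.1
}}

```text
clock: 1.65
eef_pos: [425.0, 85.3, 299.9]
tcp_rot: [3.141, 0.0, 1.57]
contact_force: [1.2, 0.2, -0.4]
opening: 0.551
grasp_force: 0.0
```

Call:
{"op": "carry_out", "data": {
  "targets": [
    {"dp": [60, 35, 0], "yaw": 0},
    {"dp": [120, 60, 0], "yaw": 0},
    {"dp": [130, 70, 0], "yaw": 0},
    {"dp": [130, 70, 0], "yaw": 0},
    {"dp": [130, 70, 0], "yaw": 0}
  ]
}}

```text
clock: 2.28
eef_pos: [494.4, 212.4, 299.3]
tcp_rot: [-3.141, 0.001, 1.57]
contact_force: [-0.7, 0.2, -0.9]
opening: 0.552
grasp_force: 0.0
```

```bash
python3 - <<'E'
from m import *
print(r.sense()['eef_pos'].round(1)); C=cal('wrist'); im=r.grab_frame('wrist'); save('w1',im); np.save('w1.npy',im)
import pickle; pickle.dump(C,open('w1.pkl','wb'))
print('cam',(-C[1].T@C[2]).round(1),C[1][2].round(3))
for n,p in dict(tA=(416,334,101),tB=(586,356,101),s0=(584,117,28),s1=(581,-18,28),c0=(485,117,86)).items(): print(n,proj(C,p).round())
E
```

```text
[494.4 212.4 299.3]
cam [496.2 279.9 470.1] [-0.001 -0.263 -0.965]
tA [237.  78.]
tB [421.  52.]
s0 [392. 270.]
s1 [385. 363.]
c0 [313. 288.]
```

View pics/w1.png

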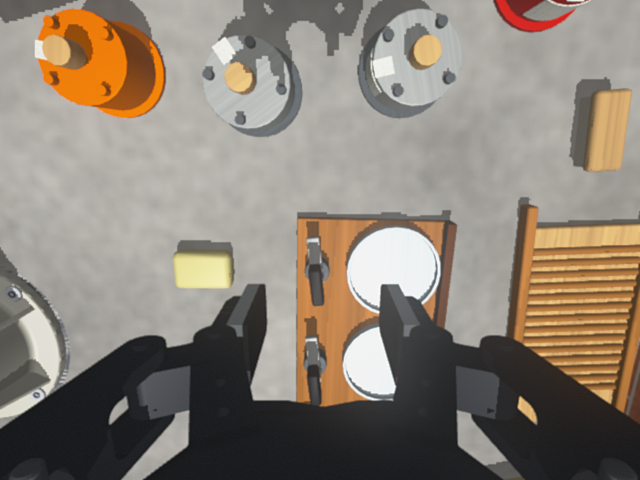

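The wrist view shows tin A's knob at (240,77) with its label strip at (223,48), and tin B's knob at (427,50) with its strip at (384,67). The left dish is at (393,269), and both clamps near (313,260) and (313,360) are open.

```bash
cat >> m.py <<'E'
def lab(im,C,c,zl):
    # label strip (white) and studs (dark) on the lid at height zl about centre c
    h=cv2.cvtColor(im,cv2.COLOR_RGB2HSV); S,V=h[...,1].astype(int),h[...,2].astype(int)
    yy,xx=np.mgrid[0:480,0:640]; K,R,t=C; o=-R.T@t
    d=np.stack([xx,yy,np.ones_like(xx)],-1).reshape(-1,3)@np.linalg.inv(K).T@R
    P=(o+d*((zl-o[2])/d[:,2])[:,None]).reshape(480,640,3); D=P[...,:2]-np.array(c[:2]); rr=np.hypot(D[...,0],D[...,1])
    w=(rr>26)&(rr<44)&(V>215)&(S<25)
    v=D[w].mean(0) if w.sum() else np.zeros(2); a=np.degrees(np.arctan2(v[1],v[0]))
    k=((rr>28)&(rr<44)&(V<90)).astype(np.uint8); n,_,st,ce=cv2.connectedComponentsWithStats(k)
    s=[(st[i,4],round(float(np.degrees(np.arctan2(*(D[int(ce[i][1]),int(ce[i][0])])[::-1]))),1)) for i in range(1,n) if st[i,4]>15]
    return round(float(a),1),int(w.sum()),v.round(1),s
E
python3 - <<'E'
from m import *
import pickle
im=np.load('w1.npy');C=pickle.load(open('w1.pkl','rb')); A,B=cal('scene'),cal('side')
sc={'A':(411.8,196.0),'B':(439.8,241.6)};sd={'A':(263,328.1),'B':(186.9,299.8)}
for n,roi in dict(A=(220,55,260,97),B=(405,30,447,72)).items():
    b=blobs(im,'wood',roi)[0]; k=onz(C,b[1],105)
    print(n,b[0],b[1].round(1),k.round(1),two(C,b[1],A,sc[n])[0].round(1),two(C,b[1],B,sd[n])[0].round(1))
    print(lab(im,C,k,75))
for n,roi in dict(s0=(342,222,446,320)).items():
    b=blobs(im,'dish',roi)[0]; e=b[3]; print(n,b[0],b[1],onz(C,b[1],28),onz(C,b[1],20), onz(C,np.array(e[0])+roi[:2],28))
print(r.tip_reach)
E
```

```text
A 660.5 [239.1  77.8] [419.1 333.8 105. ] [418.8 333.2 104.6] [417.2 333.6 100.4]
(124.4, 328, array([-19.8,  28.9]), [(np.int32(111), 82.0), (np.int32(17), 168.4)])
B 711.0 [426.   51.2] [589.6 355.9 105. ] [589.2 355.2 105.9] [588.8 355.2 101.1]
(-167.4, 338, array([-33.7,  -7.5]), [(np.int32(27), 62.1), (np.int32(23), -33.4)])
s0 5158.5 [392.21585732 264.5783658 ] [584.43019757 124.81037743  28.        ] [586.02598424 122.00408518  20.        ] [586.25177576 116.320153    28.        ]
8.0
```

Call:
{"op": "carry_out", "data": {
  "targets": [
    {"dp": [60, 40, 50], "yaw": 0},
    {"dp": [110, 70, 90], "yaw": 0},
    {"dp": [143, 92, 130], "yaw": 0},
    {"dp": [143, 92, 130], "yaw": 0},
    {"dp": [143, 92, 130], "yaw": 0},
    {"dp": [143, 92, 130], "yaw": 0}
  ],
  "fingers": 0.0,
  "grip_force": 60
}}

```text
clock: 3.08
eef_pos: [587.2, 354.9, 170.8]
tcp_rot: [3.141, -0.0, 1.569]
contact_force: [-0.1, -0.2, 0.4]
opening: 0.502
grasp_force: 0.0
```

```bash
python3 - <<'E'
from m import *
s=r.sense(); print(s['eef_pos'].round(1),s['opening']); C=cal('wrist'); im=r.grab_frame('wrist'); save('w2',im); A=cal('scene')
print('pot edge',[onz(A,p,z).round() for p in ((453,200),(460,185),(470,215)) for z in (100,150)])
print('knobB proj',proj(C,(588,355.5,105)),'tcp proj',proj(C,s['eef_pos']))
E
```

```text
[587.2 354.9 170.8] 0.5020077390154687
pot edge [array([456., 445., 100.]), array([493., 420., 150.]), array([407., 485., 100.]), array([446., 458., 150.]), array([518., 471., 100.]), array([552., 445., 150.])]
knobB proj [321.23144855 241.98652374] tcp proj [319.26111678 279.06400121]
```

View pics/w2.png

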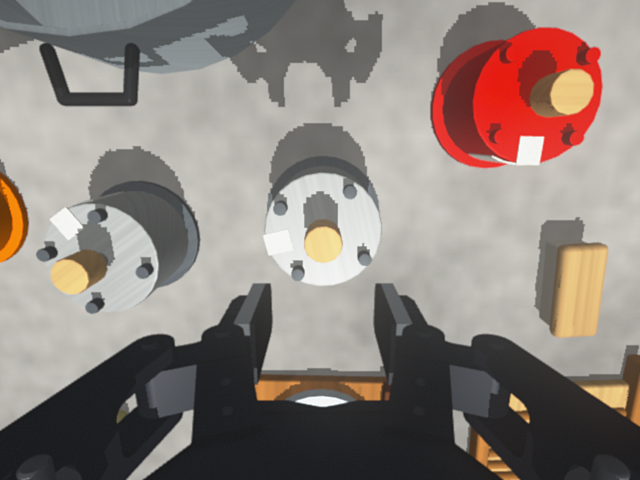

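The knob is centred at (323,243), right between the fingers, and the studs are clear of the finger line. Next I descend and grip.

Call:
{"op": "carry_out", "data": {
  "targets": [
    {"dp": [0, 1.5, 40], "yaw": 0},
    {"dp": [0, 1.5, 70], "yaw": 0},
    {"dp": [0, 1.5, 80], "yaw": 0},
    {"dp": [0, 1.5, 80], "yaw": 0},
    {"dp": [0, 1.5, 80], "yaw": 0}
  ]
}}

```text
clock: 3.75
eef_pos: [589.6, 356.5, 91.5]
tcp_rot: [3.139, -0.001, 1.57]
contact_force: [-0.0, -0.1, 0.1]
opening: 0.504
grasp_force: 0.0
```

Call:
{"op": "carry_out", "data": {
  "targets": [
    {"dp": [0, 0, 0], "yaw": 0},
    {"dp": [0, 0, 0], "yaw": 0},
    {"dp": [0, 0, 0], "yaw": 0},
    {"dp": [0, 0, 0], "yaw": 0},
    {"dp": [0, 0, 0], "yaw": 0}
  ],
  "fingers": -1,
  "grip_force": 60
}}

```text
clock: 4.38
eef_pos: [588.6, 356.1, 89.5]
tcp_rot: [-3.141, 0.0, 1.57]
contact_force: [0.5, 0.2, -0.2]
opening: -0.002
grasp_force: 0.0
```

Call:
{"op": "carry_out", "data": {
  "targets": [
    {"dp": [0, 0, -20], "yaw": 0},
    {"dp": [0, 0, -50], "yaw": 0},
    {"dp": [0, 0, -60], "yaw": 0},
    {"dp": [0, 0, -60], "yaw": 0}
  ]
}}

```text
clock: 4.88
eef_pos: [589.2, 356.4, 150.9]
tcp_rot: [3.14, -0.001, 1.57]
contact_force: [0.0, 0.1, 0.9]
opening: -0.0
grasp_force: 0.0
```

The gripper shut on nothing, so I'm looking again.

```bash
python3 - <<'E'
from m import *
s=r.sense(); C=cal('wrist'); im=r.grab_frame('wrist'); save('w3',im); np.save('w3.npy',im)
b=[(int(x[0]),x[1].round(1).tolist(),onz(C,x[1],105).round(1).tolist()) for x in blobs(im,'wood',(0,100,480,400))[:4]]
print(s['eef_pos'],b)
E
```

```text
[589.18846517 356.3779171  150.87792516] [(611, [46.3, 284.6], [416.2, 334.9, 105.0]), (200, [3.1, 234.8], [396.3, 367.4, 105.0]), (103, [202.8, 395.8], [508.0, 252.2, 105.0]), (65, [318.8, 241.1], [588.6, 363.2, 105.0])]
```

View pics/w3.png

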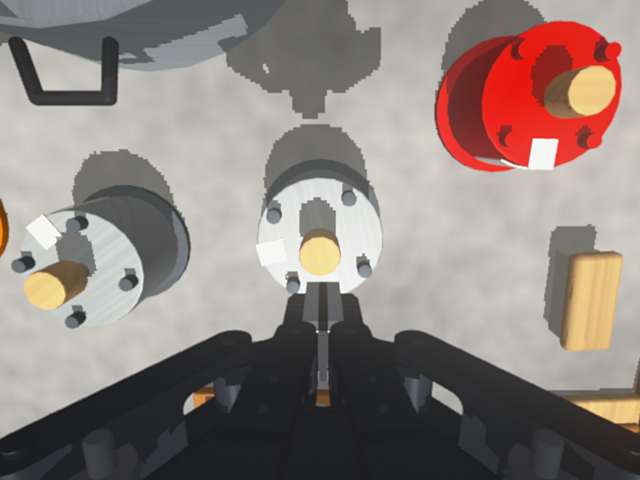

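The tin has not moved: its knob is at (320,255) and the fingertips are at (322,285). I'm checking the geometry numerically.

```bash
python3 - <<'E'
from m import *
C=cal('wrist'); s=r.sense(); p=s['eef_pos']; print(p, s['qpos'], 'cam',(-C[1].T@C[2]).round(1), C[0])
for dy in (-11,0,11):
  for dz in (-8,0,11): print(dy,dz,proj(C,p+[0,dy,dz]).round(1))
for z in (75,105,111): print(z,onz(C,(320,255),z).round(1))
im=np.load('w3.npy'); h=cv2.cvtColor(im,cv2.COLOR_RGB2HSV); m=((h[...,0]>8)&(h[...,0]<25)&(h[...,1]>70)).astype(np.uint8)[225:285,290:350]
M=cv2.moments(m,True); u=np.array([M['m10']/M['m00']+290,M['m01']/M['m00']+225]); print(u,onz(C,u,105))
A,B=cal('scene'),cal('side'); ims=[]
S=r.grab_frame('scene');D=r.grab_frame('side'); np.save('s2.npy',S)
for x in blobs(S,'wood',(395,180,460,255)):
  for y in blobs(D,'wood',(150,285,300,345)):
    q,e=two(A,x[1],B,y[1]); 
    if e<5: print(x[1],y[1],q.round(1),e)
top=[proj(A,p+[0,0,z]) for z in (-8,)]; print('tip in scene/side',top,proj(B,p-[0,0,8]))
save('sd2',np.hstack([cv2.resize(S[140:270,380:500],(480,520)),cv2.resize(D[220:380,140:300],(320,320)).repeat(1,0)[:320] if 0 else cv2.copyMakeBorder(cv2.resize(D[220:380,140:300],(320,320)),0,200,0,0,0)]))
E
```

```text
[588.57650072 356.008296   149.67054457] [ 5.41808144e-01  4.99220641e-01  1.53573922e+00 -2.17196744e-06
  1.10640977e+00  5.42708206e-01] cam [590.2 423.4 320.5] [[366.96147021   0.         322.59885864]
 [  0.         366.96147021 238.59435061]
 [  0.           0.           1.        ]]
-11 -8 [319.4 293. ]
-11 0 [319.3 299.4]
-11 11 [319.1 309.2]
0 -8 [319.3 273.4]
0 0 [319.2 279.1]
0 11 [319.  287.7]
11 -8 [319.3 253.1]
11 0 [319.1 258. ]
11 11 [318.9 265.5]
75 [588.5 344.6  75. ]
105 [588.7 354.2 105. ]
111 [588.7 356.2 111. ]
[319.37146703 251.85935397] [588.29477967 356.26256868 105.        ]
[439.72751323 241.53968254] [186.78632479 299.76602564] [586.  355.7 101.8] 1.2797817979768902
[411.9375 196.125 ] [262.96315789 327.95789474] [416.1 333.8 101.3] 1.1116831673433936
tip in scene/side [array([442.65649866, 233.48705243])] [183.03484183 281.61522096]
```

View pics/sd2.png

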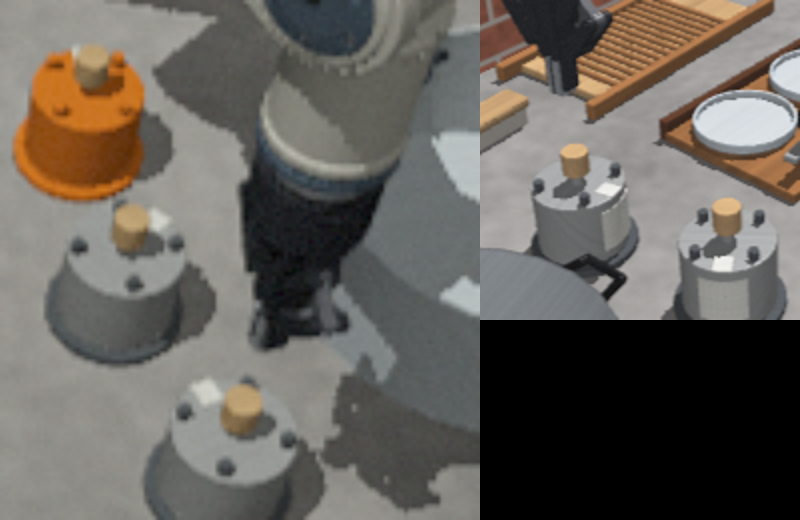

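In the scene view the closed fingertips appear at about (455,224), and in the side view at about (181,265). The pose predicts (443,233) and (183,282), so the tips stand higher than expected. I'm triangulating them.

```bash
python3 - <<'E'
from m import *
A,B,C=cal('scene'),cal('side'),cal('wrist'); print(r.sense()['eef_pos'],r.tip_reach)
print(two(A,(456,225),B,(181.5,266)))
p,e=two(B,(181.5,266),C,(322,287)); print(p,e)
p,e=two(A,(456,225),C,(322,287)); print(p,e)
S=r.grab_frame('scene'); D=r.grab_frame('side')
save('tip',np.hstack([cv2.resize(S[190:250,420:480],(400,400),interpolation=cv2.INTER_CUBIC),cv2.resize(D[230:290,150:210],(400,400),interpolation=cv2.INTER_CUBIC)]))
E
```

```text
[588.04723691 355.68635719 148.59822274] 8.0
(array([588.04396952, 371.54958401, 180.57446577]), np.float64(25.894459446332103))
[588.18439383 359.04528749 174.76758894] 6.8139956113926745
[595.31803304 373.89290641 190.06483844] 14.757868760392114
```

View pics/tip.png

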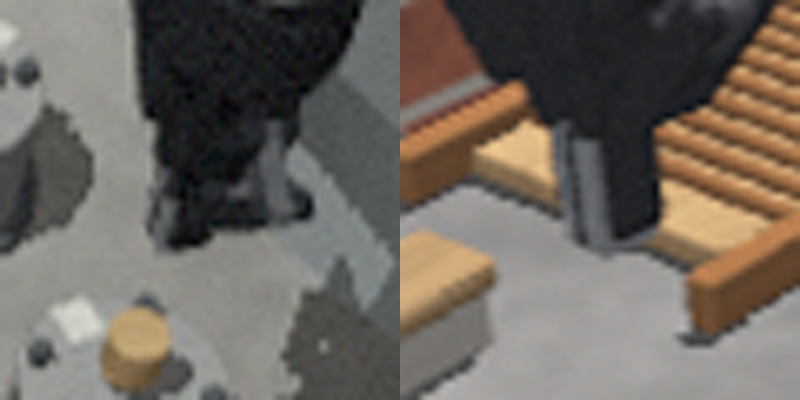

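```bash
python3 - <<'E'
from m import *
A,B,C=cal('scene'),cal('side'),cal('wrist'); print(r.sense()['eef_pos'])
for a in ((444,227),(446,227),(449,226)):
  for b in ((181,267),(180,267.5)): print(a,b,two(A,a,B,b)[0].round(1),round(two(A,a,B,b)[1],1), two(A,a,C,(322,286))[0].round(1))
for z in (140,150,160,165,170,175): print(z,proj(A,(588,366,z)).round(1),proj(B,(588,366,z)).round(1),proj(C,(588,366,z)).round(1))
E
```

```text
[588.09470349 355.72945326 148.49026843]
(444, 227) (181, 267) [589.9 354.1 172. ] 1.7 [587.6 357.5 165.7]
(444, 227) (180, 267.5) [590.2 355.1 171.5] 3.6 [587.6 357.5 165.7]
(446, 227) (181, 267) [590.1 356.9 172.7] 3.0 [589.1 360.1 168.9]
(446, 227) (180, 267.5) [590.4 357.9 172.2] 1.2 [589.1 360.1 168.9]
(449, 226) (181, 267) [588.6 362.  175.2] 9.2 [590.7 364.6 176.2]
(449, 226) (180, 267.5) [588.8 363.  174.7] 7.4 [590.7 364.6 176.2]
140 [446.1 233. ] [179.1 284.9] [319.2 254.2]
150 [446.8 230.8] [178.5 280.3] [318.9 260.4]
160 [447.5 228.5] [177.9 275.6] [318.7 267.4]
165 [447.9 227.3] [177.5 273.3] [318.6 271.2]
170 [448.3 226.2] [177.2 270.9] [318.4 275.2]
175 [448.6 225. ] [176.9 268.5] [318.3 279.5]
```

The true fingertips stand near z≈172 with the TCP reading 148.5. That is about 32 mm higher than the stated geometry, which explains the miss just above the knob. I'll descend lower in guarded steps.

Call:
{"op": "carry_out", "data": {
  "targets": [
    {"dp": [0, 0, 30], "yaw": 0},
    {"dp": [0, 0, 60], "yaw": 0},
    {"dp": [0, 0, 68], "yaw": 0},
    {"dp": [0, 0, 68], "yaw": 0},
    {"dp": [0, 0, 68], "yaw": 0}
  ],
  "fingers": 0.0
}}

```text
clock: 5.75
eef_pos: [589.4, 356.5, 82.8]
tcp_rot: [3.14, -0.001, 1.57]
contact_force: [-0.0, -0.0, 0.5]
opening: 0.501
grasp_force: 0.0
```

Call:
{"op": "carry_out", "data": {
  "targets": [
    {"dp": [0, 0, 6], "yaw": 0},
    {"dp": [0, 0, 12], "yaw": 0},
    {"dp": [0, 0, 12], "yaw": 0},
    {"dp": [0, 0, 12], "yaw": 0}
  ]
}}

```text
clock: 6.25
eef_pos: [588.7, 356.1, 69.6]
tcp_rot: [-3.142, 0.0, 1.57]
contact_force: [0.6, 0.4, 0.2]
opening: 0.498
grasp_force: 0.0
```

```bash
python3 - <<'E'
from m import *
s=r.sense(); print(s['eef_pos'],s['contact_force'],s['opening'])
D=r.grab_frame('side'); S=r.grab_frame('scene'); W=r.grab_frame('wrist')
save('g1',np.hstack([cv2.resize(D[240:360,130:250],(400,400),interpolation=cv2.INTER_CUBIC),cv2.resize(W[150:450,170:470],(400,400))]))
E
```

```text
[588.68294796 356.06232006  69.61196757] [0.5569342  0.35624261 0.15175341] 0.49815461382821313
```

View pics/g1.png

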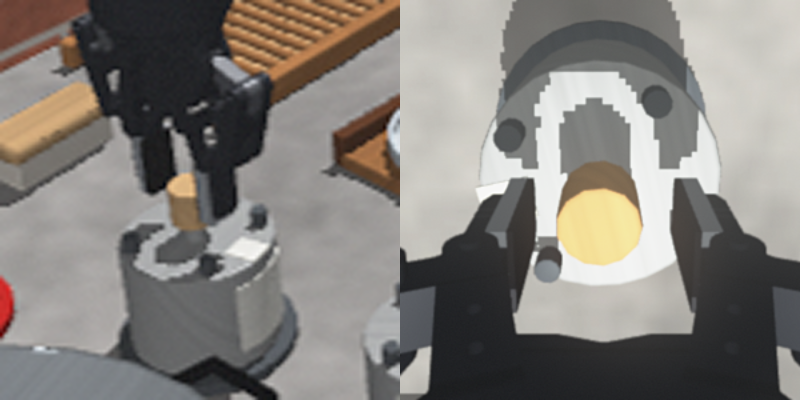

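The fingertips now flank the knob at about its mid-height, so I go 9 mm lower and grip.

Call:
{"op": "carry_out", "data": {
  "targets": [
    {"dp": [0, 0, 6], "yaw": 0},
    {"dp": [0, 0, 9], "yaw": 0},
    {"dp": [0, 0, 9], "yaw": 0}
  ]
}}

```text
clock: 6.78
eef_pos: [588.3, 355.9, 60.0]
tcp_rot: [-3.141, 0.0, 1.57]
contact_force: [-0.3, 0.0, 0.0]
opening: 0.497
grasp_force: 0.0
```

Call:
{"op": "carry_out", "data": {
  "targets": [
    {"dp": [0, 0, 0], "yaw": 0},
    {"dp": [0, 0, 0], "yaw": 0},
    {"dp": [0, 0, 0], "yaw": 0},
    {"dp": [0, 0, 0], "yaw": 0},
    {"dp": [0, 0, 0], "yaw": 0}
  ],
  "fingers": -1,
  "grip_force": 70
}}

```text
clock: 7.4
eef_pos: [588.4, 356.1, 60.7]
tcp_rot: [-3.141, 0.0, 1.57]
contact_force: [-3.9, 0.1, 4.0]
opening: 0.276
grasp_force: 68.6
```

Call:
{"op": "carry_out", "data": {
  "targets": [
    {"dp": [0, 0, -15], "yaw": 0},
    {"dp": [0, 0, -40], "yaw": 0},
    {"dp": [0, 0, -55], "yaw": 0},
    {"dp": [0, 0, -55], "yaw": 0},
    {"dp": [0, 0, -55], "yaw": 0}
  ]
}}

```text
clock: 8.02
eef_pos: [588.3, 355.8, 115.0]
tcp_rot: [-3.141, 0.001, 1.57]
contact_force: [0.3, -0.2, -4.3]
opening: 0.282
grasp_force: 68.8
```

Call:
{"op": "carry_out", "data": {
  "targets": [
    {"dp": [-20, 0, 0], "yaw": 0},
    {"dp": [-55, 0, 0], "yaw": 0},
    {"dp": [-95, -1, 0], "yaw": 0},
    {"dp": [-135, -2, 0], "yaw": 0},
    {"dp": [-175, -3, 0], "yaw": 0},
    {"dp": [-215, -4, 0], "yaw": 0},
    {"dp": [-255, -5, 0], "yaw": 0},
    {"dp": [-295, -5, 0], "yaw": 0},
    {"dp": [-330, -5, 0], "yaw": 0},
    {"dp": [-355, -5, 0], "yaw": 0},
    {"dp": [-370, -5, 0], "yaw": 0},
    {"dp": [-374.5, -5, 0], "yaw": 0}
  ]
}}

```text
clock: 9.52
eef_pos: [582.9, -19.3, 115.3]
tcp_rot: [-3.141, -0.0, 1.569]
contact_force: [0.1, -0.2, -3.0]
opening: 0.277
grasp_force: 69.2
```

```bash
python3 - <<'E'
from m import *
s=r.sense(); print(s['eef_pos'],s['contact_force'],s['opening'])
D=r.grab_frame('side'); S=r.grab_frame('scene'); A,B=cal('scene'),cal('side')
save('p1',np.hstack([cv2.resize(D[190:310,230:390],(400,300)),cv2.resize(S[200:320,230:390],(400,300))]))
E
```

```text
[582.86228788 -19.30899366 115.279911  ] [ 0.07842413 -0.1999314  -2.96220155] 0.2771255976600025
```

Call:
{"op": "carry_out", "data": {
  "targets": [
    {"dp": [0.5, 0, 10], "yaw": 0},
    {"dp": [0.5, 0, 20], "yaw": 0},
    {"dp": [0.5, 0, 26], "yaw": 0},
    {"dp": [0.5, 0, 30], "yaw": 0},
    {"dp": [0.5, 0, 33], "yaw": 0},
    {"dp": [0.5, 0, 33], "yaw": 0},
    {"dp": [0.5, 0, 33], "yaw": 0}
  ]
}}

```text
clock: 10.5
eef_pos: [583.5, -18.0, 82.8]
tcp_rot: [3.141, -0.0, 1.57]
contact_force: [-0.2, 0.7, -4.3]
opening: 0.278
grasp_force: 69.2
```

```bash
python3 - <<'E'
from m import *
s=r.sense(); print(s['eef_pos'],s['contact_force'],s['opening'])
D=r.grab_frame('side'); S=r.grab_frame('scene')
save('p2',np.hstack([cv2.resize(D[190:310,230:390],(400,300)),cv2.resize(S[200:320,230:390],(400,300))]))
E
```

```text
[583.5260828  -17.97051415  82.842558  ] [-0.24636431  0.66649981 -4.26928318] 0.27834056567255333
```

View pics/p2.png

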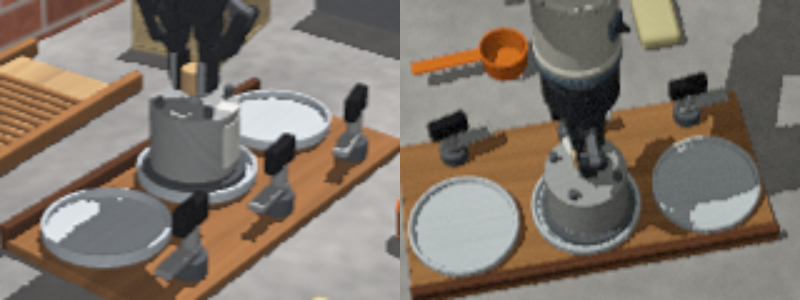

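The tin is inside the middle dish, about 2 mm off the floor. I'll set it down, release, rise and look.

Call:
{"op": "carry_out", "data": {
  "targets": [
    {"dp": [0, 0, 2.5], "yaw": 0},
    {"dp": [0, 0, 2.5], "yaw": 0}
  ]
}}

```text
clock: 10.85
eef_pos: [583.5, -18.0, 80.6]
tcp_rot: [3.141, 0.0, 1.57]
contact_force: [-2.8, 0.1, 1.4]
opening: 0.282
grasp_force: 69.6
```

Call:
{"op": "carry_out", "data": {
  "targets": [
    {"dp": [0, 0, 0], "yaw": 0},
    {"dp": [0, 0, 0], "yaw": 0},
    {"dp": [0, 0, 0], "yaw": 0},
    {"dp": [0, 0, -30], "yaw": 0},
    {"dp": [0, 0, -80], "yaw": 0},
    {"dp": [0, 0, -90], "yaw": 0},
    {"dp": [0, 0, -90], "yaw": 0},
    {"dp": [0, 0, -90], "yaw": 0}
  ],
  "fingers": 0.0
}}

```text
clock: 11.85
eef_pos: [582.4, -17.9, 168.7]
tcp_rot: [-3.14, -0.0, 1.57]
contact_force: [0.1, -0.8, 0.2]
opening: 0.499
grasp_force: 0.0
```

```bash
cat > look.py <<'E'
from m import *
import sys
def look(zk=125,zl=95,c0=None):
    s=r.sense(); C=cal('wrist'); im=r.grab_frame('wrist'); p=s['eef_pos']
    u=proj(C,[*(c0 or p[:2]),zk]).astype(int); h=cv2.cvtColor(im,cv2.COLOR_RGB2HSV); x0,y0=u-45
    x0=max(x0,0);y0=max(y0,0)
    m=((h[...,0]>8)&(h[...,0]<25)&(h[...,1]>70)).astype(np.uint8)[y0:y0+90,x0:x0+90]
    n,_,st,ce=cv2.connectedComponentsWithStats(m); i=1+np.argmax(st[1:,4]); k=onz(C,ce[i]+[x0,y0],zk)
    return p.round(1),k.round(1),lab(im,C,k,zl),im,C
E
python3 - <<'E'
from look import *
p,k,l,im,C=look(); print(p,k,l); save('w4',im)
E
```

```text
[582.4 -17.9 168.7] [584.4 -17.9 125. ] (-93.8, 2949, array([ -1.4, -21.4]), [(np.int32(35), 92.0), (np.int32(32), 63.9), (np.int32(28), 135.0), (np.int32(30), 61.6), (np.int32(36), 144.3), (np.int32(54), -31.2), (np.int32(51), -123.8)])
```

Call:
{"op": "carry_out", "data": {
  "targets": [
    {"dp": [0, 1, 0], "yaw": 10},
    {"dp": [0, 1, 0], "yaw": 20},
    {"dp": [0, 1, 0], "yaw": 30},
    {"dp": [0, 1, 0], "yaw": 40},
    {"dp": [0, 1, 0], "yaw": 50},
    {"dp": [0, 1, 10], "yaw": 60},
    {"dp": [0, 1, 30], "yaw": 70},
    {"dp": [0, 1, 50], "yaw": 77},
    {"dp": [0, 1, 70], "yaw": 77},
    {"dp": [0, 1, 86], "yaw": 77},
    {"dp": [0, 1, 86], "yaw": 77},
    {"dp": [0, 1, 86], "yaw": 77}
  ],
  "fingers": 0.36
}}

```text
clock: 13.4
eef_pos: [584.6, -17.9, 84.4]
tcp_rot: [3.142, -0.0, 0.226]
contact_force: [-0.0, 0.4, 0.2]
opening: 0.68
grasp_force: 0.0
```

Call:
{"op": "carry_out", "data": {
  "targets": [
    {"dp": [0, 0, 4], "yaw": 0},
    {"dp": [0, 0, 7], "yaw": 0},
    {"dp": [0, 0, 7], "yaw": 0},
    {"dp": [0, 0, 7], "yaw": 0}
  ]
}}

```text
clock: 13.9
eef_pos: [584.4, -18.0, 77.2]
tcp_rot: [3.142, -0.0, 0.226]
contact_force: [0.3, -0.5, 0.8]
opening: 0.679
grasp_force: 0.0
```

```bash
python3 - <<'E'
from m import *
s=r.sense(); print(s['eef_pos'],s['contact_force'],s['opening'],s['tcp_rot'])
D=r.grab_frame('side'); W=r.grab_frame('wrist'); S=r.grab_frame('scene')
save('t1',np.hstack([cv2.resize(D[200:280,265:355],(400,356),interpolation=cv2.INTER_CUBIC),cv2.resize(W[120:420,150:487],(400,356))]))
E
```

```text
[584.42183683 -17.95109384  77.2455106 ] [ 0.27914521 -0.45613644  0.76660171] 0.6792020136896533 [ 3.14155310e+00 -1.94883879e-04  2.25917566e-01]
```

View pics/t1.png

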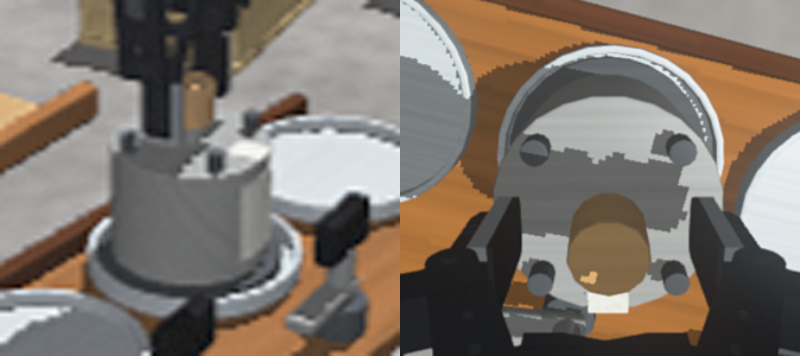

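The fingers straddle the lid midway between studs, slightly above it, and the knob is centred. Next I lower to mid-stud height and push counter-clockwise.

Call:
{"op": "carry_out", "data": {
  "targets": [
    {"dp": [0, 0, 4], "yaw": 0},
    {"dp": [0, 0, 8], "yaw": 0},
    {"dp": [0, 0, 8], "yaw": 0},
    {"dp": [0, 0, 8], "yaw": 0}
  ]
}}

```text
clock: 14.55
eef_pos: [584.3, -17.9, 69.1]
tcp_rot: [-3.142, 0.0, 0.226]
contact_force: [0.9, -1.2, -0.7]
opening: 0.678
grasp_force: 0.0
```

Call:
{"op": "carry_out", "data": {
  "targets": [
    {"dp": [0, 0, 0], "yaw": -6},
    {"dp": [0, 0, 0], "yaw": -12},
    {"dp": [0, 0, 0], "yaw": -18},
    {"dp": [0, 0, 0], "yaw": -24},
    {"dp": [0, 0, 0], "yaw": -30},
    {"dp": [0, 0, 0], "yaw": -36},
    {"dp": [0, 0, 0], "yaw": -42},
    {"dp": [0, 0, 0], "yaw": -48},
    {"dp": [0, 0, 0], "yaw": -54},
    {"dp": [0, 0, 0], "yaw": -60},
    {"dp": [0, 0, 0], "yaw": -60}
  ]
}}

```text
clock: 15.92
eef_pos: [584.4, -17.9, 69.2]
tcp_rot: [3.141, -0.0, 1.272]
contact_force: [-0.4, 0.5, 0.7]
opening: 0.681
grasp_force: 0.0
```

```bash
cat >> look.py <<'E'
def studs(im,C,c,zs):
    # dark stud tops in the ring r=36 at height zs -> label angle candidates (mod 90) by mean phase
    g=cv2.cvtColor(im,cv2.COLOR_RGB2HSV)[...,2]; K,R,t=C
    a=np.radians(np.arange(0,360,1)); 
    P=np.c_[c[0]+36*np.cos(a),c[1]+36*np.sin(a),np.full(360,zs)]; q=(R@P.T).T+t; q=(K@q.T).T; q=q[:,:2]/q[:,2:]
    return np.array([int(g[int(v),int(u)]) if 0<=u<640 and 0<=v<480 else 255 for u,v in q])
E
python3 - <<'E'
from look import *
s=r.sense(); print(s['eef_pos'],s['contact_force'],s['tcp_rot'])
C=cal('wrist'); im=r.grab_frame('wrist'); v=studs(im,C,(584,-18),105); np.save('w5.npy',im); save('w5',im)
print([int(v[i:i+5].mean()) for i in range(0,360,5)])
D=r.grab_frame('side'); v=studs(D,cal('side'),(581.5,-18),105); print([int(v[i:i+5].mean()) for i in range(0,360,5)]); save('d5',D)
E
```

```text
[584.4061556  -17.93006127  69.21811176] [-0.36768336  0.48980264  0.65104874] [ 3.14142214e+00 -6.36284499e-05  1.27245737e+00]
[109, 92, 82, 83, 74, 101, 121, 119, 120, 121, 120, 120, 120, 120, 120, 118, 117, 119, 118, 74, 76, 76, 89, 216, 216, 152, 116, 118, 117, 96, 93, 93, 91, 48, 43, 44, 44, 46, 48, 123, 192, 217, 217, 219, 223, 246, 246, 246, 244, 239, 225, 224, 226, 226, 210, 138, 147, 135, 227, 235, 238, 237, 240, 235, 73, 69, 67, 66, 64, 64, 65, 94]
[118, 132, 102, 122, 143, 143, 150, 175, 140, 104, 93, 88, 90, 92, 91, 91, 91, 90, 90, 90, 73, 56, 57, 70, 90, 90, 89, 86, 84, 109, 107, 77, 57, 75, 46, 52, 82, 73, 138, 178, 239, 252, 247, 240, 231, 189, 161, 143, 143, 34, 35, 39, 39, 38, 39, 62, 90, 77, 108, 146, 148, 139, 127, 115, 71, 32, 33, 35, 34, 30, 52, 106]
```

The tin turned: its studs are at about 13, 103 and 283° and its label is near −122°. I continue the push.

Call:
{"op": "carry_out", "data": {
  "targets": [
    {"dp": [0, 0, 0], "yaw": -7},
    {"dp": [0, 0, 0], "yaw": -15},
    {"dp": [0, 0, 0], "yaw": -23},
    {"dp": [0, 0, 0], "yaw": -31},
    {"dp": [0, 0, 0], "yaw": -39},
    {"dp": [0, 0, 0], "yaw": -47},
    {"dp": [0, 0, 0], "yaw": -55},
    {"dp": [0, 0, 0], "yaw": -63},
    {"dp": [0, 0, 0], "yaw": -71},
    {"dp": [0, 0, 0], "yaw": -79},
    {"dp": [0, 0, 0], "yaw": -85},
    {"dp": [0, 0, 0], "yaw": -90}
  ]
}}

```text
clock: 17.52
eef_pos: [584.2, -17.8, 69.1]
tcp_rot: [3.141, -0.0, 2.845]
contact_force: [-0.0, 0.7, 0.1]
opening: 0.681
grasp_force: 0.3
```

Call:
{"op": "carry_out", "data": {
  "targets": [
    {"dp": [0, 0, 0], "yaw": -6},
    {"dp": [0, 0, 0], "yaw": -12},
    {"dp": [0, 0, 0], "yaw": -17},
    {"dp": [0, 0, 0], "yaw": -20},
    {"dp": [0, 0, 0], "yaw": -20}
  ]
}}

```text
clock: 18.15
eef_pos: [584.4, -17.9, 69.1]
tcp_rot: [-3.142, 0.0, -3.092]
contact_force: [-0.3, 0.4, 0.7]
opening: 0.677
grasp_force: 0.0
```

```bash
cat >> look.py <<'E'
def segs(v,f):
    # arcs of the ring where f(v) holds: (start,end) deg
    m=f(v); i0=int(np.argmin(m)); m=np.roll(m,-i0); d=np.diff(np.r_[0,m.astype(int),0])
    return [((int(a)+i0)%360,int(b-a)) for a,b in zip(np.where(d==1)[0],np.where(d==-1)[0]) if b-a>5]
E
python3 - <<'E'
from look import *
s=r.sense(); print(s['eef_pos'],s['contact_force'],s['tcp_rot'])
for n,c in (('wrist',(584,-18)),('side',(581.5,-18)),('scene',(581.5,-18))):
    C=cal(n); im=r.grab_frame(n); v=studs(im,C,c,105); np.save(n+'6.npy',im); print(n,segs(v,lambda v:v<90))
    v=studs(im,C,c,95); print('   white',segs(v,lambda v:v>238))
E
```

```text
[584.37405392 -17.91525229  69.13862986] [-0.32309693  0.36261982  0.70391528] [-3.14158746e+00  6.92801214e-05 -3.09200424e+00]
wrist [(62, 45), (262, 45)]
   white []
side [(69, 16), (91, 8), (258, 11), (319, 42)]
   white []
scene [(27, 11), (39, 7), (55, 63), (119, 11), (145, 140), (311, 11)]
   white []
```

Call:
{"op": "carry_out", "data": {
  "targets": [
    {"dp": [0, 0, 0], "yaw": -4},
    {"dp": [0, 0, 0], "yaw": -8},
    {"dp": [0, 0, 0], "yaw": -10},
    {"dp": [0, 0, 0], "yaw": -10},
    {"dp": [0, 0, 0], "yaw": -8},
    {"dp": [0, 0, -20], "yaw": -8},
    {"dp": [0, 0, -60], "yaw": -8},
    {"dp": [0, 0, -100], "yaw": -8},
    {"dp": [0, 0, -100], "yaw": -8},
    {"dp": [0, 0, -100], "yaw": -8}
  ]
}}

```text
clock: 19.55
eef_pos: [584.0, -17.9, 168.8]
tcp_rot: [3.142, -0.0, -2.952]
contact_force: [-0.3, 0.0, -1.2]
opening: 0.68
grasp_force: 0.0
```

```bash
cat >> look.py <<'E'
def disc(im,C,c,zl=95,zs=105):
    # studs: dark compact blobs; tops at zs. label: white arc; returns angles about c
    g=cv2.cvtColor(im,cv2.COLOR_RGB2HSV); V=g[...,2]
    n,_,st,ce=cv2.connectedComponentsWithStats((V<105).astype(np.uint8)); out=[]
    for i in range(1,n):
        P=onz(C,ce[i],(zl+zs)/2)[:2]-np.array(c[:2]); rr=np.hypot(*P)
        if 26<rr<46 and 20<st[i,4]<900: out.append((round(float(rr),1),round(float(np.degrees(np.arctan2(P[1],P[0]))),1),int(st[i,4])))
    return out
E
python3 - <<'E'
from look import *
p,k,l,im,C=look(); s=r.sense(); print(p,s['tcp_rot'],k); np.save('w7.npy',im); save('w7',im)
print(disc(im,C,(584,-18)))
v=studs(im,C,(584,-18),105); print(segs(v,lambda v:v<90))
v=studs(im,C,(584,-18),95); print([int(v[i:i+5].mean()) for i in range(0,360,5)])
E
```

```text
[584.  -17.9 168.8] [ 3.14124998e+00 -1.49436992e-03 -2.95149327e+00] [580.3 -22.6 125. ]
[(39.3, -134.6, 110)]
[(29, 11)]
[233, 234, 217, 173, 171, 171, 175, 169, 107, 101, 91, 90, 98, 100, 98, 98, 99, 99, 98, 98, 99, 148, 166, 164, 169, 166, 168, 142, 101, 102, 97, 137, 174, 174, 172, 172, 173, 174, 174, 175, 178, 182, 182, 181, 120, 101, 105, 152, 185, 185, 187, 182, 181, 189, 185, 180, 176, 184, 179, 178, 177, 122, 73, 99, 90, 174, 177, 178, 174, 211, 233, 233]
```

View pics/w7.png

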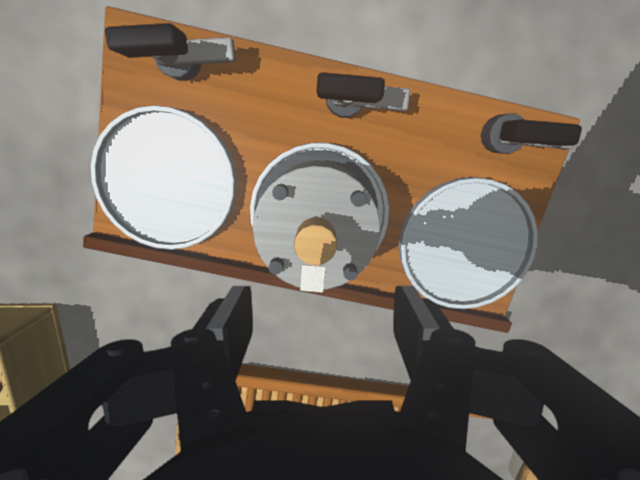

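The wrist view shows the tin seated with its label strip at (313,278). The stud tops are near (281,190), (361,197), (276,265) and (350,270). The label is close to straight out.

```bash
cat >> look.py <<'E'
def studfit(im,C,c,L,zs=105,half=12):
    # refine stud blobs near expected places, return centre and label angle
    V=cv2.cvtColor(im,cv2.COLOR_RGB2HSV)[...,2].astype(float); pts=[];ang=[]
    for a in (45,135,225,315):
        t=np.radians(L+a); u=proj(C,(c[0]+36*np.cos(t),c[1]+36*np.sin(t),zs-3)); x,y=u.astype(int)
        w=V[y-half:y+half,x-half:x+half]; m=(w<cv2.threshold(w.astype(np.uint8),0,255,cv2.THRESH_OTSU)[0]).astype(np.uint8)
        n,_,st,ce=cv2.connectedComponentsWithStats(m)
        i=1+np.argmin([np.hypot(*(ce[j]-half))-st[j,4]*.03 for j in range(1,n)]); P=onz(C,ce[i]+[x-half,y-half],zs-3)[:2]; pts.append(P)
    P=np.array(pts); cc=P.mean(0); D=P-cc; an=np.degrees(np.arctan2(D[:,1],D[:,0]))-[45,135,225,315]
    an=(an-L+180)%360-180+L
    return cc.round(1),an.round(1),round(float(an.mean()),1),np.hypot(D[:,0],D[:,1]).round(1)
def strip(im,C,c,zl=95):
    # label strip by whiteness on lid ring r 30..42
    h=cv2.cvtColor(im,cv2.COLOR_RGB2HSV); res=[]
    for rr in (32,35,38,41):
        a=np.radians(np.arange(360)); v=[]
        for t in a:
            u,w=proj(C,(c[0]+rr*np.cos(t),c[1]+rr*np.sin(t),zl)); v.append(int(h[int(w),int(u),2]) if 0<=u<640 and 0<=w<480 else 0)
        v=np.array(v); sg=segs(v,lambda v:v>205); res+=[(rr,round((s+l/2+180)%360-180,1),l) for s,l in sg if 12<l<45]
    return res
E
python3 - <<'E'
from look import *
im=np.load('w7.npy'); C=cal('wrist')
print(studfit(im,C,(584,-18),0)); print(strip(im,C,(584,-18)))
P=[onz(C,p,103)[:2] for p in ((281,190.5),(360.5,197),(276.5,265.5),(350,270))]; P=np.array(P); c=P.mean(0); D=P-c; print(c,np.degrees(np.arctan2(D[:,1],D[:,0])).round(1),np.hypot(*D.T).round(1))
q=[onz(C,p,28)[:2] for p in ((163,178),(470,242))]; q=q[1]-q[0]; print('dishline',q,np.degrees(np.arctan2(-q[0],q[1])))
E
```

```text
(array([583.4, -19.7]), array([-3.6,  5.5,  0.5,  0.9]), 0.8, array([41.5, 39.2, 38.2, 36.1]))
[(32, -0.5, 31), (35, 0.5, 27), (38, 1.5, 25)]
[579.13895015 -21.90896369] [-129.   140.3  -38.5   50.7] [35.8 36.5 36.4 35. ]
dishline [  4.97324685 269.81694372] -1.0559521912474819
```

```bash
python3 - <<'E'
from look import *
im=np.load('w7.npy'); C=cal('wrist')
c=(579.4,-22.1); P=onz(C,(313,278),95)[:2]-c; print('strip',np.hypot(*P),np.degrees(np.arctan2(P[1],P[0]))); print(strip(im,C,c), studfit(im,C,c,5))
for roi in ((88,100,242,255),(395,172,545,312)):
    x0,y0,x1,y1=roi; g=cv2.cvtColor(im,cv2.COLOR_RGB2HSV)[y0:y1,x0:x1]; m=((g[...,1]<60)&(g[...,2]>90)).astype(np.uint8)
    n,lb,st,ce=cv2.connectedComponentsWithStats(m); i=1+np.argmax(st[1:,4]); pts=cv2.findContours((lb==i).astype(np.uint8),0,1)[0]
    h=cv2.convexHull(np.vstack(pts)); e=cv2.fitEllipse(h); print(st[i],e,onz(C,np.array(e[0])+[x0,y0],28).round(1))
E
```

```text
strip 35.758669052094604 6.353091644560087
[(32, 7.0, 30), (35, 6.5, 27), (38, 6.5, 25), (41, 6.5, 23)] (array([579.2, -21.5]), array([7.6, 5.8, 6.2, 5.9]), 6.4, array([35.2, 37. , 35.2, 37.9]))
[    0     0   149   150 16897] ((49.90216827392578, 73.89071655273438), (149.69189453125, 202.47744750976562), 104.3252182006836) [ 577.1 -176.    28. ]
[    3     5   147   135 15167] ((80.32386779785156, 77.17017364501953), (138.144287109375, 157.66891479492188), 121.23312377929688) [587.  121.3  28. ]
```

```bash
cat >> look.py <<'E'
def dish(im,C,c,R=60,z=28):
    # rays outward from c at height z: last light->wood edge, then circle fit
    h=cv2.cvtColor(im,cv2.COLOR_RGB2HSV); E=[]
    for t in np.radians(np.arange(0,360,4)):
        for rr in np.arange(R+12,R-14,-.5):
            u,w=proj(C,(c[0]+rr*np.cos(t),c[1]+rr*np.sin(t),z))
            if not(0<=u<640 and 0<=w<480): break
            if h[int(w),int(u),1]<45 and h[int(w),int(u),2]>80:
                if rr<R+11.5: E.append((c[0]+rr*np.cos(t),c[1]+rr*np.sin(t)))
                break
    E=np.array(E); k=np.ones(len(E),bool)
    for _ in range(5):
        s=np.linalg.lstsq(np.c_[2*E[k],np.ones(k.sum())],(E[k]**2).sum(1),rcond=None)[0]; rad=np.sqrt(s[2]+s[0]**2+s[1]**2)
        res=abs(np.hypot(*(E-s[:2]).T)-rad); k=res<max(1.2,2*np.median(res[k]))
    return s[:2].round(1),round(float(rad),1),int(k.sum()),len(E)
E
python3 - <<'E'
from look import *; import pickle
im=np.load('w7.npy'); C=cal('wrist')
for c in ((586,116.5),(583,-18.5),(580,-153.5)): print(dish(im,C,c))
W=np.load('w1.npy'); C1=pickle.load(open('w1.pkl','rb')); print('w1',dish(W,C1,(586,116.5)))
S=np.load('scene0.npy'); print([dish(S,cal('scene'),c) for c in ((584,116.5),(581,-18.5),(578,-153.5))])
E
```

```text
(array([585.8, 113.5]), 60.6, 53, 65)
(array([584.3, -19.7]), 61.0, 48, 85)
(array([ 579. , -153.9]), 60.1, 68, 71)
w1 (array([587.1, 115.1]), 60.8, 56, 69)
[(array([587.3, 115.3]), 61.5, 46, 76), (array([584.4, -18.3]), 61.1, 59, 90), (array([ 580.7, -153. ]), 61.2, 53, 75)]
```

Call:
{"op": "carry_out", "data": {
  "targets": [
    {"dp": [0, 0, 40], "yaw": -4},
    {"dp": [0, 0, 75], "yaw": -4},
    {"dp": [0, 0, 95], "yaw": -4},
    {"dp": [0, 0, 100], "yaw": -4},
    {"dp": [0, 0, 100], "yaw": -4},
    {"dp": [0, 0, 100], "yaw": 2},
    {"dp": [0, 0, 100], "yaw": 8},
    {"dp": [0, 0, 100], "yaw": 14},
    {"dp": [0, 0, 100], "yaw": 19},
    {"dp": [0, 0, 100], "yaw": 19},
    {"dp": [0, 0, 100], "yaw": 19}
  ]
}}

```text
clock: 20.98
eef_pos: [584.7, -17.9, 69.7]
tcp_rot: [3.141, 0.001, 3.003]
contact_force: [0.4, -1.1, 0.1]
opening: 0.681
grasp_force: 0.0
```

Call:
{"op": "carry_out", "data": {
  "targets": [
    {"dp": [0, 0, 0], "yaw": -3},
    {"dp": [0, 0, -30], "yaw": -3},
    {"dp": [0, 0, -70], "yaw": -3},
    {"dp": [0, 0, -100], "yaw": -3},
    {"dp": [0, 0, -100], "yaw": -3},
    {"dp": [0, 0, -100], "yaw": -3}
  ]
}}

```text
clock: 21.72
eef_pos: [583.9, -17.9, 168.5]
tcp_rot: [-3.142, -0.001, 3.054]
contact_force: [0.0, -0.4, -0.3]
opening: 0.68
grasp_force: 0.0
```

```bash
cat >> look.py <<'E'
def tin(c,zl=95,L=0):
    s=r.sense(); C=cal('wrist'); im=r.grab_frame('wrist'); np.save('last.npy',im); save('last',im)
    k=None
    for z in (zl+30,):
        u=proj(C,(c[0],c[1],z)).astype(int); h=cv2.cvtColor(im,cv2.COLOR_RGB2HSV); x0,y0=max(u[0]-40,0),max(u[1]-40,0)
        m=((h[...,0]>8)&(h[...,0]<25)&(h[...,1]>70)&(h[...,2]>60)).astype(np.uint8)[y0:y0+80,x0:x0+80]
        n,_,st,ce=cv2.connectedComponentsWithStats(m); i=1+np.argmin([np.hypot(*(ce[j]-40))-st[j,4]*.02 for j in range(1,n)]); k=onz(C,ce[i]+[x0,y0],z)
    print('tcp',s['eef_pos'].round(1),np.degrees(s['tcp_rot'][2]).round(1),'t',s['clock'],'knob',k.round(1))
    f=studfit(im,C,k,L,zl+10); print('studs',f)
    f=studfit(im,C,f[0],f[2],zl+10); print('studs',f,'strip',strip(im,C,f[0],zl))
    return im,C
E
python3 - <<'E'
from look import *
im,C=tin((582,-20)); print(dish(im,C,(584,-19)))
E
```

```text
tcp [583.9 -17.9 168.5] 175.0 t 21.725 knob [580.3 -22.5 125. ]
studs (array([580.2, -21.5]), array([5.5, 4.3, 4. , 3.7]), 4.4, array([35.6, 37.2, 35.2, 38.2]))
studs (array([580.1, -21.1]), array([6.3, 5.2, 5.4, 4.8]), 5.4, array([35.8, 37.2, 35.5, 37.8])) strip [(32, 4.0, 30), (35, 4.5, 27), (38, 4.0, 24), (41, 4.0, 24)]
(array([585. , -20.9]), 61.3, 41, 85)
```

Call:
{"op": "carry_out", "data": {
  "targets": [
    {"dp": [0, 0, 40], "yaw": -5},
    {"dp": [0, 0, 75], "yaw": -5},
    {"dp": [0, 0, 95], "yaw": -5},
    {"dp": [0, 0, 100], "yaw": -5},
    {"dp": [0, 0, 100], "yaw": -3},
    {"dp": [0, 0, 100], "yaw": 0},
    {"dp": [0, 0, 100], "yaw": 3},
    {"dp": [0, 0, 100], "yaw": 6},
    {"dp": [0, 0, 100], "yaw": 8},
    {"dp": [0, 0, 100], "yaw": 9},
    {"dp": [0, 0, 100], "yaw": 9}
  ]
}}

```text
clock: 23.15
eef_pos: [584.5, -17.9, 69.4]
tcp_rot: [3.141, 0.0, 2.896]
contact_force: [-0.3, 0.3, 0.4]
opening: 0.678
grasp_force: 0.1
```

Call:
{"op": "carry_out", "data": {
  "targets": [
    {"dp": [0, 0, 0], "yaw": -3},
    {"dp": [0, 0, -30], "yaw": -3},
    {"dp": [0, 0, -70], "yaw": -3},
    {"dp": [0, 0, -100], "yaw": -3},
    {"dp": [0, 0, -100], "yaw": -3},
    {"dp": [0, 0, -100], "yaw": -3}
  ]
}}

```text
clock: 23.9
eef_pos: [583.8, -17.9, 168.4]
tcp_rot: [-3.141, -0.001, 2.949]
contact_force: [0.5, -0.0, -1.0]
opening: 0.677
grasp_force: 0.0
```

```bash
python3 - <<'E'
from look import *
im,C=tin((582,-20)); print(dish(im,C,(584,-19)),dish(im,C,(587,115)),dish(im,C,(580.5,-153.5)))
E
```

```text
tcp [583.8 -17.9 168.4] 169.0 t 23.9 knob [580.3 -22.3 125. ]
studs (array([580.5, -20.9]), array([2. , 0.4, 1.3, 0.6]), 1.1, array([36. , 36.9, 36.2, 37.3]))
studs (array([580.5, -20.3]), array([1.6, 0.5, 1.3, 0.8]), 1.0, array([36. , 36.6, 36.2, 36.8])) strip [(32, -1.5, 29), (35, -1.0, 28), (38, -0.5, 25), (41, -109.0, 20), (41, -0.5, 23)]
(array([585., -21.]), 61.1, 46, 81) (array([586.5, 114.2]), 60.1, 65, 70) (array([ 579.9, -153.6]), 60.5, 62, 67)
```

Tin B's label now lies within about 2° of straight out, with the rack yawed −1.4°. Tin A is next.

Call:
{"op": "carry_out", "data": {
  "targets": [
    {"dp": [30, 42, 0], "yaw": 5},
    {"dp": [60, 82, 0], "yaw": 12},
    {"dp": [92, 125, 0], "yaw": 20},
    {"dp": [124, 169, 0], "yaw": 27},
    {"dp": [155, 212, 0], "yaw": 33},
    {"dp": [187, 255, 0], "yaw": 39},
    {"dp": [212, 290, 0], "yaw": 44.5},
    {"dp": [230, 314, 0], "yaw": 44.5},
    {"dp": [230, 314, 0], "yaw": 44.5},
    {"dp": [230, 314, 0], "yaw": 44.5}
  ],
  "fingers": 0.0
}}

```text
clock: 25.2
eef_pos: [418.5, 333.5, 168.2]
tcp_rot: [-3.14, 0.0, 2.173]
contact_force: [0.7, 0.6, 0.1]
opening: 0.496
grasp_force: 0.0
```

```bash
python3 - <<'E'
from look import *
im,C=tin((417,334),75,124.4)
A,B=cal('scene'),cal('side'); S=r.grab_frame('scene'); D=r.grab_frame('side'); np.save('s3.npy',S)
for x in blobs(S,'wood',(395,180,460,255)):
  for y in blobs(D,'wood',(220,300,300,360)):
    q,e=two(A,x[1],B,y[1]); 
    if e<6: print(x[1],y[1],q.round(1),e)
E
```

```text
tcp [418.5 333.5 168.2] 124.5 t 25.2 knob [419.2 334.1 105. ]
studs (array([419., 336.]), array([124.4, 124.2, 123.8, 124.2]), 124.1, array([35.8, 36.2, 35.8, 36.6]))
studs (array([418.4, 336.5]), array([124.7, 125.3, 123.2, 123.3]), 124.1, array([37.7, 36.5, 36.5, 37.4])) strip [(32, 52.5, 21), (32, 16.5, 37), (35, 26.5, 17), (35, 52.0, 22), (35, 8.5, 17), (38, 28.0, 14), (38, 48.0, 14), (38, 7.5, 15), (41, 7.5, 15)]
[401.87421384 184.48427673] [283.44191919 305.53156566] [396.5 303.3 139.3] 4.926678178916955
[411.875      195.97916667] [262.95996519 327.98781549] [415.8 333.8 101.5] 0.7401615325469242
```

Tin A is unmoved and right under the tool, with its label at 124°. I descend, grip and lift.

Call:
{"op": "carry_out", "data": {
  "targets": [
    {"dp": [0, 0, 40], "yaw": 0},
    {"dp": [0, 0, 75], "yaw": 0},
    {"dp": [0, 0, 98], "yaw": 0},
    {"dp": [0, 0, 108], "yaw": 0},
    {"dp": [0, 0, 108], "yaw": 0},
    {"dp": [0, 0, 108], "yaw": 0}
  ]
}}

```text
clock: 26.1
eef_pos: [419.5, 334.7, 62.1]
tcp_rot: [3.14, -0.0, 2.172]
contact_force: [0.4, 0.8, 0.7]
opening: 0.502
grasp_force: 0.0
```

Call:
{"op": "carry_out", "data": {
  "targets": [
    {"dp": [0, 0, 0], "yaw": 0},
    {"dp": [0, 0, 0], "yaw": 0},
    {"dp": [0, 0, 0], "yaw": 0},
    {"dp": [0, 0, 0], "yaw": 0},
    {"dp": [0, 0, 0], "yaw": 0}
  ],
  "fingers": -1,
  "grip_force": 70
}}

```text
clock: 26.72
eef_pos: [418.6, 334.3, 61.9]
tcp_rot: [3.142, -0.0, 2.172]
contact_force: [-3.1, -2.8, 6.7]
opening: 0.278
grasp_force: 68.3
```

Call:
{"op": "carry_out", "data": {
  "targets": [
    {"dp": [0, 0, -15], "yaw": 0},
    {"dp": [0, 0, -40], "yaw": 0},
    {"dp": [0, 0, -55], "yaw": 0},
    {"dp": [0, 0, -55], "yaw": 0},
    {"dp": [0, 0, -55], "yaw": 0}
  ]
}}

```text
clock: 27.35
eef_pos: [418.4, 334.1, 115.6]
tcp_rot: [-3.141, 0.0, 2.172]
contact_force: [-0.1, 0.1, -4.2]
opening: 0.28
grasp_force: 69.4
```

Call:
{"op": "carry_out", "data": {
  "targets": [
    {"dp": [-20, 11, 0], "yaw": 0},
    {"dp": [-55, 29, 0], "yaw": 0},
    {"dp": [-95, 51, 0], "yaw": 0},
    {"dp": [-130, 70, 0], "yaw": 0},
    {"dp": [-161, 86, 0], "yaw": 0},
    {"dp": [-190, 68, 0], "yaw": 0},
    {"dp": [-220, 49, 0], "yaw": 0},
    {"dp": [-245, 34, 0], "yaw": 0},
    {"dp": [-264, 22, 0], "yaw": 0},
    {"dp": [-275, 15.5, 0], "yaw": 0},
    {"dp": [-275, 15.5, 0], "yaw": 0},
    {"dp": [-275, 15.5, 0], "yaw": 0}
  ]
}}

```text
clock: 28.85
eef_pos: [587.2, 117.0, 116.1]
tcp_rot: [3.141, -0.0, 2.172]
contact_force: [-0.1, 0.7, -3.5]
opening: 0.28
grasp_force: 69.8
```

Call:
{"op": "carry_out", "data": {
  "targets": [
    {"dp": [0, 0, 10], "yaw": 0},
    {"dp": [0, 0, 18], "yaw": 0},
    {"dp": [0, 0, 23], "yaw": 0},
    {"dp": [0, 0, 23], "yaw": 0}
  ]
}}

```text
clock: 29.35
eef_pos: [586.7, 116.3, 92.4]
tcp_rot: [-3.141, -0.0, 2.172]
contact_force: [-0.0, -0.5, -3.1]
opening: 0.281
grasp_force: 69.8
```

```bash
python3 - <<'E'
from m import *
s=r.sense(); print(s['eef_pos'],s['contact_force'],s['opening'])
A,B=cal('scene'),cal('side'); S=r.grab_frame('scene'); D=r.grab_frame('side')
b=blobs(D,'wood',(240,190,300,260)); a=blobs(S,'wood',(330,225,385,275))
for x in a:
  for y in b:
    q,e=two(A,x[1],B,y[1]); print(x[0],x[1].round(1),y[1].round(1),q.round(1),e.round(1))
save('p3',np.hstack([cv2.resize(D[190:310,230:390],(400,300)),cv2.resize(S[200:320,230:390],(400,300))]))
E
```

```text
[586.69166463 116.34721594  92.40965323] [-0.03301941 -0.47926587 -3.13344125] 0.2811125450221093
155.5 [333.7 251.3] [246.3 232. ] [616.   94.4 146.2] 87.6
155.5 [333.7 251.3] [268.4 233. ] [592.8  79.2 136. ] 42.4
41.0 [352.7 251.9] [246.3 232. ] [614.6 125.  150. ] 44.6
41.0 [352.7 251.9] [268.4 233. ] [591.8 111.  140.9] 0.3
```

View pics/p3.png

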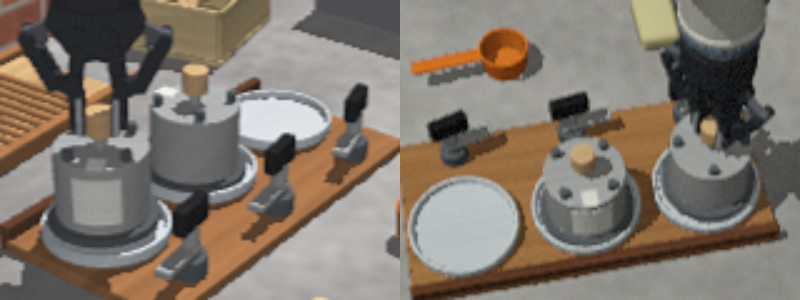

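Tin A hovers centred over the left dish, and tin B stands in the middle dish with its label facing front. I lower tin A and release.

Call:
{"op": "carry_out", "data": {
  "targets": [
    {"dp": [0, 0, 4], "yaw": 0},
    {"dp": [0, 0, 8], "yaw": 0},
    {"dp": [0, 0, 10.5], "yaw": 0},
    {"dp": [0, 0, 10.5], "yaw": 0},
    {"dp": [0, 0, 10.5], "yaw": 0}
  ]
}}

```text
clock: 30.08
eef_pos: [587.2, 116.4, 82.6]
tcp_rot: [3.141, 0.0, 2.172]
contact_force: [-0.2, 0.2, -3.6]
opening: 0.281
grasp_force: 69.6
```

Call:
{"op": "carry_out", "data": {
  "targets": [
    {"dp": [0, 0, 0], "yaw": 0},
    {"dp": [0, 0, 0], "yaw": 0},
    {"dp": [0, 0, 0], "yaw": 0},
    {"dp": [0, 0, -30], "yaw": 0},
    {"dp": [0, 0, -75], "yaw": 0},
    {"dp": [0, 0, -87], "yaw": 0},
    {"dp": [0, 0, -87], "yaw": 0},
    {"dp": [0, 0, -87], "yaw": 0}
  ],
  "fingers": 0.0
}}

```text
clock: 31.08
eef_pos: [586.2, 116.2, 168.3]
tcp_rot: [-3.14, -0.001, 2.172]
contact_force: [0.6, -0.1, 0.7]
opening: 0.503
grasp_force: 0.0
```

```bash
python3 - <<'E'
from look import *
im,C=tin((586.8,116.5),95,124.1); print(dish(im,C,(587,115.5)))
E
```

```text
tcp [586.2 116.2 168.3] 124.5 t 31.075 knob [587.5 116.7 125. ]
studs (array([587.6, 117.5]), array([123.1, 123.4, 124.1, 124.8]), 123.9, array([36. , 37.5, 36.9, 36.8]))
studs (array([587.6, 117.9]), array([123.7, 123.4, 124. , 124.8]), 124.0, array([35.9, 37.2, 36.8, 37. ])) strip [(35, 104.5, 37), (35, 140.5, 33), (38, 103.0, 28), (38, 144.0, 30)]
(array([586.9, 114.1]), 60.0, 44, 59)
```

Call:
{"op": "carry_out", "data": {
  "targets": [
    {"dp": [0, 0, 40], "yaw": 0},
    {"dp": [0, 0, 70], "yaw": 0},
    {"dp": [0, 0, 88], "yaw": 0},
    {"dp": [0, 0, 96], "yaw": 0},
    {"dp": [0, 0, 99], "yaw": 0},
    {"dp": [0, 0, 99], "yaw": 0},
    {"dp": [0, 0, 99], "yaw": 0}
  ],
  "fingers": 0.36
}}

```text
clock: 32.0
eef_pos: [587.7, 116.4, 71.5]
tcp_rot: [3.14, 0.001, 2.172]
contact_force: [-0.8, 0.0, -0.3]
opening: 0.682
grasp_force: 0.0
```

Call:
{"op": "carry_out", "data": {
  "targets": [
    {"dp": [0, 0, 0], "yaw": 6},
    {"dp": [0, 0, 0], "yaw": 12},
    {"dp": [0, 0, 0], "yaw": 18},
    {"dp": [0, 0, 0], "yaw": 24},
    {"dp": [0, 0, 0], "yaw": 30},
    {"dp": [0, 0, 0], "yaw": 36},
    {"dp": [0, 0, 0], "yaw": 43},
    {"dp": [0, 0, 0], "yaw": 50},
    {"dp": [0, 0, 0], "yaw": 57},
    {"dp": [0, 0, 0], "yaw": 64},
    {"dp": [0, 0, 0], "yaw": 71},
    {"dp": [0, 0, 0], "yaw": 78}
  ]
}}

```text
clock: 33.5
eef_pos: [587.6, 116.2, 71.4]
tcp_rot: [3.141, -0.001, 0.807]
contact_force: [-0.1, -0.8, 0.2]
opening: 0.68
grasp_force: 0.5
```

Call:
{"op": "carry_out", "data": {
  "targets": [
    {"dp": [0, 0, 0], "yaw": 7},
    {"dp": [0, 0, 0], "yaw": 14},
    {"dp": [0, 0, 0], "yaw": 21},
    {"dp": [0, 0, 0], "yaw": 28},
    {"dp": [0, 0, 0], "yaw": 35},
    {"dp": [0, 0, 0], "yaw": 42},
    {"dp": [0, 0, 0], "yaw": 48},
    {"dp": [0, 0, 0], "yaw": 53},
    {"dp": [0, 0, 0], "yaw": 56},
    {"dp": [0, 0, 0], "yaw": 57.5},
    {"dp": [0, 0, 0], "yaw": 57.5}
  ]
}}

```text
clock: 34.88
eef_pos: [587.4, 116.4, 71.0]
tcp_rot: [-3.141, -0.001, -0.192]
contact_force: [-0.5, 0.3, 0.8]
opening: 0.684
grasp_force: 0.2
```

Call:
{"op": "carry_out", "data": {
  "targets": [
    {"dp": [0, 0, 0], "yaw": -3},
    {"dp": [0, 0, -30], "yaw": -3},
    {"dp": [0, 0, -70], "yaw": -3},
    {"dp": [0, 0, -100], "yaw": -3},
    {"dp": [0, 0, -100], "yaw": -3},
    {"dp": [0, 0, -100], "yaw": -3}
  ]
}}

```text
clock: 35.62
eef_pos: [586.6, 116.2, 169.9]
tcp_rot: [3.141, 0.001, -0.14]
contact_force: [-0.3, -0.5, -0.6]
opening: 0.682
grasp_force: 0.0
```

```bash
python3 - <<'E'
from look import *
im,C=tin((586.8,116.5),95,2); print(dish(im,C,(587,115.5)))
E
```

```text
tcp [586.6 116.2 169.9] -8.0 t 35.625 knob [587.2 112.  125. ]
studs (array([588.3, 113.9]), array([6.7, 4.3, 6.7, 4.7]), 5.6, array([36.3, 35.6, 36.6, 35.6]))
studs (array([588.4, 114.7]), array([7.2, 5.9, 7.4, 5.7]), 6.6, array([37.2, 35.3, 37.1, 35.2])) strip [(32, 79.5, 23), (35, 80.0, 22), (38, 80.0, 24), (41, 170.0, 22), (41, -153.0, 34)]
(array([582.4, 115. ]), 62.6, 38, 58)
```

Call:
{"op": "carry_out", "data": {
  "targets": [
    {"dp": [0, 0, 40], "yaw": -4},
    {"dp": [0, 0, 75], "yaw": -4},
    {"dp": [0, 0, 95], "yaw": -4},
    {"dp": [0, 0, 100], "yaw": -4},
    {"dp": [0, 0, 100], "yaw": -2},
    {"dp": [0, 0, 100], "yaw": 1},
    {"dp": [0, 0, 100], "yaw": 4},
    {"dp": [0, 0, 100], "yaw": 7},
    {"dp": [0, 0, 100], "yaw": 9},
    {"dp": [0, 0, 100], "yaw": 10},
    {"dp": [0, 0, 100], "yaw": 10}
  ]
}}

```text
clock: 37.05
eef_pos: [587.4, 116.4, 71.0]
tcp_rot: [-3.141, -0.001, -0.315]
contact_force: [-0.3, -0.4, 0.6]
opening: 0.682
grasp_force: 0.4
```

Call:
{"op": "carry_out", "data": {
  "targets": [
    {"dp": [0, 0, 0], "yaw": -3},
    {"dp": [0, 0, -30], "yaw": -3},
    {"dp": [0, 0, -70], "yaw": -3},
    {"dp": [0, 0, -100], "yaw": -3},
    {"dp": [0, 0, -100], "yaw": -3},
    {"dp": [0, 0, -100], "yaw": -3}
  ]
}}

```text
clock: 37.8
eef_pos: [586.6, 116.2, 169.9]
tcp_rot: [3.141, 0.001, -0.263]
contact_force: [1.1, -0.9, -0.1]
opening: 0.68
grasp_force: 0.0
```

```bash
python3 - <<'E'
from look import *
im,C=tin((586.8,114),95,0); print(dish(im,C,(587,115.5)))
f=studfit(im,C,(588.4,114.5),-2,105); print(f)
E
```

```text
tcp [586.6 116.2 169.9] -15.0 t 37.8 knob [586.9 111.9 125. ]
studs (array([587.7, 113.8]), array([2.2, 0.1, 1.8, 0.6]), 1.2, array([36.2, 35. , 36.5, 35.2]))
studs (array([588. , 114.4]), array([2.4, 0.3, 2.1, 0.4]), 1.3, array([37.1, 34.8, 37.2, 35. ])) strip [(32, 76.0, 24), (35, 79.0, 22), (35, 161.0, 16), (35, -155.0, 18), (38, 30.0, 30), (38, 80.5, 19), (38, -175.5, 41), (41, -152.5, 15)]
(array([582.5, 115.1]), 62.4, 38, 58)
(array([589.1, 114.9]), array([ 0.7, -2.7,  1. , -1.4]), -0.6, array([36.8, 34.9, 37.6, 34.6]))
```

Call:
{"op": "carry_out", "data": {
  "targets": [
    {"dp": [-20, 5, -10], "yaw": -10},
    {"dp": [-45, 11, -10], "yaw": -20},
    {"dp": [-70, 17, -10], "yaw": -30},
    {"dp": [-95, 24, -10], "yaw": -40},
    {"dp": [-95, 24, -10], "yaw": -50},
    {"dp": [-95, 24, -10], "yaw": -60},
    {"dp": [-95, 24, -10], "yaw": -70},
    {"dp": [-95, 24, -10], "yaw": -80},
    {"dp": [-95, 24, -10], "yaw": -90},
    {"dp": [-95, 24, -10], "yaw": -100},
    {"dp": [-95, 24, -10], "yaw": -110},
    {"dp": [-95, 24, -10], "yaw": -120}
  ],
  "fingers": 0.0
}}

```text
clock: 39.35
eef_pos: [488.3, 117.6, 179.2]
tcp_rot: [-3.139, -0.0, 1.838]
contact_force: [1.0, -0.1, 0.3]
opening: 0.501
grasp_force: 0.0
```

Call:
{"op": "carry_out", "data": {
  "targets": [
    {"dp": [0, 0, 0], "yaw": -8},
    {"dp": [0, 0, 0], "yaw": -8},
    {"dp": [0, 0, 0], "yaw": -8}
  ]
}}

```text
clock: 39.72
eef_pos: [488.8, 117.7, 180.0]
tcp_rot: [-3.14, -0.0, 1.968]
contact_force: [-0.4, 0.5, 0.6]
opening: 0.5
grasp_force: 0.0
```

```bash
cat >> look.py <<'E'
def bar(im,C,c,z=86,half=60):
    u,v=proj(C,(c[0],c[1],z)).astype(int); V=cv2.cvtColor(im,cv2.COLOR_RGB2HSV)[...,2]
    y0,x0=max(v-half,0),max(u-half,0); m=(V[y0:v+half,x0:u+half]<60).astype(np.uint8)
    out=[]
    for k in cv2.findContours(m,cv2.RETR_EXTERNAL,cv2.CHAIN_APPROX_NONE)[0]:
        if cv2.contourArea(k)<60: continue
        P=np.array([onz(C,q[0]+[x0,y0],z)[:2] for q in k]); R=cv2.minAreaRect(P.astype(np.float32)); b=cv2.boxPoints(R); e=[b[1]-b[0],b[2]-b[1]]; l=max(e,key=lambda q:np.hypot(*q))
        out.append((np.round(R[0],1),np.round(R[1],1),round(float(np.degrees(np.arctan2(l[1],l[0]))%180),1)))
    return out
E
python3 - <<'E'
from look import *
s=r.sense(); print(s['eef_pos'],np.degrees(s['tcp_rot'][2]))
C=cal('wrist'); im=r.grab_frame('wrist'); np.save('w8.npy',im); save('w8',im)
for c in ((488,118),(485,-17),(482,-151)): print(bar(im,C,c))
S=r.grab_frame('scene'); A=cal('scene'); np.save('s8.npy',S)
for c in ((587,116),(584,-19)):
    print(strip(S,A,c), lab(S,A,c,95)[:3])
E
```

```text
[488.76141355 117.71918397 179.96903522] 112.77523527077611
[]
[(array([482.2, -20. ]), array([104.3, 114.2]), 112.8)]
[(array([ 469. , -113.3]), array([108.2,  53.9]), 22.8), (array([ 420. , -117.4]), array([46.7, 19.5]), 72.7)]
[(32, 1.0, 24), (35, 0.0, 24), (38, 0.5, 25)] (-1.6, 2, array([35.7, -1. ]))
[(32, 0.0, 24), (35, 1.0, 26), (38, 0.0, 24), (41, 1.0, 18)] (-4.9, 1, array([38.5, -3.3]))
```

```bash
python3 - <<'E'
from look import *
im=np.load('w8.npy'); C=cal('wrist'); u,v=proj(C,(488,118,86)).astype(int); print(u,v)
h=cv2.cvtColor(im,cv2.COLOR_RGB2HSV)
print(h[v-60:v+61:8,u-56:u+57:8,2]); print(h[v-60:v+61:8,u-56:u+57:8,1])
E
```

```text
319 230
[[198 198 196 193 190 187 221 218 213 225 194 211 204 199 210]
 [199 200 196 193 190 152 216 224 124 125 204 212 199 205 218]
 [197 198 197 192 189 221 217 160 123 124 209 206 197 210 222]
 [197 196 197 192 184 216 130 133 124 132 211 200 207 218 215]
 [198 198 198 199 212 217  81  63  61 129 208 195 212 223 149]
 [202 199 203 209 217 160 128  74  78  69 201 209 219 209 102]
 [206 206 201 178 215 128  97  82  81 133 207 213 222 101 245]
 [204 208 207 218 219 221  87  87  76 178 213 218 117 244  91]
 [199 206 129 214 224 216  72  88  86 204 214 221 249 146 129]
 [202 203 219 218 222 221  93  84 204 214 218 211 244 130  96]
 [206 189 214 222 214 207  95  80 211 214 221 171 253 134  87]
 [202 216 217 223 217 215 114  83 215 218 216 165 230 140  89]
 [208 215 220 214 216 215 204 212 215 219 210 190 218 137  90]
 [186 216 225 216 214 206 213 216 217 215 204 207 184 137  94]
 [212 223 124 144 215 203 213 216 217 209 204 198 250 138  96]
 [ 67  95 125 203 207 207 217 216 214 204 209 198 201 125  73]]
[[ 13  14  14  12  13  12 155 158   5   2   5 160 160 156 159]
 [ 13  13  12  12  1
[... 225 characters left out ...]
8 145]
 [ 14  13  14  12 155 121  12  34  26  55 160 162 160 161   3]
 [ 12  15  13 148 155   4  16  22  28  17 161 162 161   3   5]
 [ 13  11  14 156 157 160  26  23  30 128 160 161 102   4   6]
 [ 13  14  67 157 159 162  39  26  92 160 161 162   9  14  14]
 [ 13  14 160 158 160 162  19  27 161 163 160 163   4  14   5]
 [ 15   8 160 159 160 161  21  38 162 161 159 136   2  17  15]
 [ 14 162 160 157 162 162 116  80 162 161 163  93  12  16  17]
 [ 11 159 159 162 163 161 163 164 162 160 164 127  18  17  17]
 [151 159 161 162 161 162 164 163 163 162 163 164  15  17  14]
 [156 162 140 147 162 162 166 164 165 161 161 160   4  15  11]
 [ 23 115 139 162 161 163 163 164 166 160 161 160 142  10   0]]
```

```bash
sed -i 's/def bar(im,C,c,z=86,half=60)/def bar(im,C,c,z=86,half=60,thr=100)/; s/<60).astype(np.uint8)\n    out/&/; s/\[y0:v+half,x0:u+half\]<60/[y0:v+half,x0:u+half]<thr/' look.py; python3 - <<'E'
from look import *
im=np.load('w8.npy'); C=cal('wrist')
for t in (90,100,110): print(t,bar(im,C,(488,118),86,45,t))
E
```

```text
90 [(array([487.5, 119. ]), array([15.1, 45.7]), 94.4)]
100 [(array([487.3, 119. ]), array([16.1, 46.1]), 93.7)]
110 [(array([488.1, 119.5]), array([22.9, 47.4]), 110.9)]
```

The bar is centred at (487.5,119) and points 94°, so it needs about 96° clockwise. I'll grip only its top 13 mm so the knuckles clear the tin's lid.

Call:
{"op": "carry_out", "data": {
  "targets": [
    {"dp": [1.3, -0.9, 30], "yaw": 9},
    {"dp": [1.3, -0.9, 65], "yaw": 18.4},
    {"dp": [1.3, -0.9, 95], "yaw": 18.4},
    {"dp": [1.3, -0.9, 118], "yaw": 18.4},
    {"dp": [1.3, -0.9, 130], "yaw": 18.4},
    {"dp": [1.3, -0.9, 132], "yaw": 18.4},
    {"dp": [1.3, -0.9, 132], "yaw": 18.4}
  ],
  "fingers": -0.25,
  "grip_force": 40
}}

```text
clock: 40.7
eef_pos: [488.4, 118.8, 49.2]
tcp_rot: [3.141, -0.0, 1.65]
contact_force: [-0.1, 0.4, -0.3]
opening: 0.373
grasp_force: 0.0
```

Call:
{"op": "carry_out", "data": {
  "targets": [
    {"dp": [0, 0, 0], "yaw": 0},
    {"dp": [0, 0, 0], "yaw": 0},
    {"dp": [0, 0, 0], "yaw": 0},
    {"dp": [0, 0, 0], "yaw": 0}
  ],
  "fingers": -1
}}

```text
clock: 41.2
eef_pos: [486.4, 118.7, 49.5]
tcp_rot: [-3.139, -0.0, 1.65]
contact_force: [-7.8, 1.3, 10.4]
opening: 0.15
grasp_force: 39.5
```

Call:
{"op": "carry_out", "data": {
  "targets": [
    {"dp": [0, -1, 0], "yaw": 6},
    {"dp": [0, -1, 0], "yaw": 14},
    {"dp": [0, -1, 0], "yaw": 22},
    {"dp": [0, -1, 0], "yaw": 30},
    {"dp": [0, -1, 0], "yaw": 39},
    {"dp": [0, -1, 0], "yaw": 48},
    {"dp": [0, -1, 0], "yaw": 57},
    {"dp": [0, -1, 0], "yaw": 66},
    {"dp": [0, -1, 0], "yaw": 75},
    {"dp": [0, -1, 0], "yaw": 83},
    {"dp": [0, -1, 0], "yaw": 90},
    {"dp": [0, -1, 0], "yaw": 90}
  ]
}}

```text
clock: 42.7
eef_pos: [489.3, 116.5, 49.6]
tcp_rot: [3.138, -0.004, 0.079]
contact_force: [8.3, -16.7, -2.8]
opening: 0.144
grasp_force: 39.0
```

Call:
{"op": "carry_out", "data": {
  "targets": [
    {"dp": [0, 0, 0], "yaw": 3},
    {"dp": [0, 0, 0], "yaw": 6},
    {"dp": [0, 0, 0], "yaw": 9},
    {"dp": [0, 0, 0], "yaw": 9}
  ]
}}

```text
clock: 43.2
eef_pos: [489.3, 116.2, 49.6]
tcp_rot: [3.138, -0.005, -0.075]
contact_force: [8.7, -17.8, -1.9]
opening: 0.149
grasp_force: 43.8
```

```bash
python3 - <<'E'
from look import *
s=r.sense(); print(s['eef_pos'],np.degrees(s['tcp_rot']),s['contact_force'],s['wrist_torque'],s['opening'])
E
```

```text
[489.27742981 116.22458506  49.61075098] [179.81620971  -0.28228989  -4.28339764] [  8.73639289 -17.79786159  -1.89971808] [-3.09298767 -1.23005852  0.84320637] 0.14945387267102217
```

Call:
{"op": "carry_out", "data": {
  "targets": [
    {"dp": [0, 0, 0], "yaw": 0},
    {"dp": [0, 0, 0], "yaw": 0},
    {"dp": [0, 0, 0], "yaw": 0},
    {"dp": [0, 0, -40], "yaw": 0},
    {"dp": [0, 0, -90], "yaw": 0},
    {"dp": [0, 0, -120], "yaw": 0},
    {"dp": [0, 0, -120], "yaw": 0}
  ],
  "fingers": -0.25
}}

```text
clock: 44.08
eef_pos: [488.4, 119.2, 171.0]
tcp_rot: [-3.14, -0.004, -0.077]
contact_force: [-0.0, 0.9, -0.8]
opening: 0.375
grasp_force: 0.0
```

```bash
python3 - <<'E'
from look import *
s=r.sense(); print(s['eef_pos'],np.degrees(s['tcp_rot'][2]))
C=cal('wrist'); im=r.grab_frame('wrist'); np.save('w9.npy',im); save('w9',im)
for t in (90,100): print(bar(im,C,(488,118),86,45,t))
print('c1',bar(im,C,(485,-16.5),86,45,95))
S=r.grab_frame('scene'); A=cal('scene')
for c in ((487,117),(482,-17),(479,-152)): print(bar(S,A,c,86,16,60))
S0=np.load('scene0.npy')
for c in ((487,117),(482,-17),(479,-152)): print(bar(S0,A,c,86,16,60))
E
```

```text
[488.35653154 119.20679916 170.98315736] -4.437740705053962
[(array([490.3, 119.7]), array([19.6, 45.8]), 178.6)]
[(array([490.7, 119.6]), array([21.7, 46. ]), 173.1)]
c1 [(array([492. , -12.6]), array([27.2, 50.8]), 95.8), (array([506.5,   9.9]), array([10.8, 13.2]), 91.4)]
[(array([498.5, 115.6]), array([15.3, 60.1]), 175.1)]
[(array([492.3, -17.4]), array([26.7, 42.1]), 94.3)]
[(array([ 489.4, -150.8]), array([27.6, 42.6]), 104.0)]
[(array([495.1, 116.1]), array([26.5, 45.2]), 97.7)]
[(array([492.3, -17.4]), array([26.7, 42.1]), 94.3)]
[(array([ 489.4, -150.8]), array([27.6, 42.6]), 104.0)]
```

Clamp 0's bar reads −1.4°, which is at its stop. Next is the middle clamp.

Call:
{"op": "carry_out", "data": {
  "targets": [
    {"dp": [2, 20, -9], "yaw": -10},
    {"dp": [3, 45, -9], "yaw": -20},
    {"dp": [4, 70, -9], "yaw": -30},
    {"dp": [6, 95, -9], "yaw": -40},
    {"dp": [7, 115, -9], "yaw": -50},
    {"dp": [8, 130, -9], "yaw": -60},
    {"dp": [8, 136, -9], "yaw": -70},
    {"dp": [8, 136, -9], "yaw": -80},
    {"dp": [8, 136, -9], "yaw": -90},
    {"dp": [8, 136, -9], "yaw": -98},
    {"dp": [8, 136, -9], "yaw": -98},
    {"dp": [8, 136, -9], "yaw": -98}
  ]
}}

```text
clock: 45.68
eef_pos: [483.7, -17.5, 176.8]
tcp_rot: [-3.14, -0.0, 1.63]
contact_force: [0.5, 0.4, 0.0]
opening: 0.374
grasp_force: 0.0
```

```bash
python3 - <<'E'
from look import *
s=r.sense(); print(s['eef_pos'],np.degrees(s['tcp_rot'][2]))
C=cal('wrist'); im=r.grab_frame('wrist'); np.save('w10.npy',im); save('w10',im)
for t in (80,90,100): print(bar(im,C,(486,-16.5),86,45,t))
E
```

```text
[483.71659256 -17.53561191 176.76970986] 93.38025860755332
[(array([484.4, -15.4]), array([13. , 44.2]), 95.3)]
[(array([484.4, -15.9]), array([16. , 45.5]), 99.2)]
[(array([484.8, -15.8]), array([21.7, 46.2]), 93.4)]
```

Call:
{"op": "carry_out", "data": {
  "targets": [
    {"dp": [1.3, 1, 30], "yaw": -2},
    {"dp": [1.3, 1, 65], "yaw": -2},
    {"dp": [1.3, 1, 95], "yaw": -2},
    {"dp": [1.3, 1, 117], "yaw": -2},
    {"dp": [1.3, 1, 126], "yaw": -2},
    {"dp": [1.3, 1, 128], "yaw": -2},
    {"dp": [1.3, 1, 128], "yaw": -2}
  ]
}}

```text
clock: 46.6
eef_pos: [485.7, -16.3, 50.2]
tcp_rot: [3.141, 0.0, 1.667]
contact_force: [-0.4, -0.1, -0.3]
opening: 0.377
grasp_force: 0.0
```

Call:
{"op": "carry_out", "data": {
  "targets": [
    {"dp": [0, 0, 0], "yaw": 0},
    {"dp": [0, 0, 0], "yaw": 0},
    {"dp": [0, 0, 0], "yaw": 0},
    {"dp": [0, 0, 0], "yaw": 0}
  ],
  "fingers": -1
}}

```text
clock: 47.1
eef_pos: [483.1, -16.4, 50.3]
tcp_rot: [-3.138, -0.0, 1.668]
contact_force: [-9.3, -1.5, 11.7]
opening: 0.148
grasp_force: 39.4
```

Call:
{"op": "carry_out", "data": {
  "targets": [
    {"dp": [0, -1, 0], "yaw": 6},
    {"dp": [0, -1, 0], "yaw": 14},
    {"dp": [0, -1, 0], "yaw": 22},
    {"dp": [0, -1, 0], "yaw": 30},
    {"dp": [0, -1, 0], "yaw": 39},
    {"dp": [0, -1, 0], "yaw": 48},
    {"dp": [-1, -1, 0], "yaw": 57},
    {"dp": [-1, -1, 0], "yaw": 66},
    {"dp": [-1, -1, 0], "yaw": 75},
    {"dp": [-1, -1, 0], "yaw": 83},
    {"dp": [-1, -1, 0], "yaw": 90},
    {"dp": [-1, -1, 0], "yaw": 90}
  ]
}}

```text
clock: 48.6
eef_pos: [485.8, -18.6, 50.4]
tcp_rot: [3.139, -0.003, 0.096]
contact_force: [3.6, -9.5, -2.6]
opening: 0.148
grasp_force: 39.0
```

Call:
{"op": "carry_out", "data": {
  "targets": [
    {"dp": [0, 0, 0], "yaw": 3},
    {"dp": [0, 0, 0], "yaw": 6},
    {"dp": [0, 0, 0], "yaw": 9},
    {"dp": [0, 0, 0], "yaw": 10},
    {"dp": [0, 0, 0], "yaw": 10}
  ]
}}

```text
clock: 49.22
eef_pos: [485.8, -18.9, 50.4]
tcp_rot: [3.139, -0.003, -0.075]
contact_force: [3.4, -10.1, -2.3]
opening: 0.147
grasp_force: 43.2
```

```bash
python3 - <<'E'
from look import *
s=r.sense(); print(s['eef_pos'],np.degrees(s['tcp_rot']),s['contact_force'],s['wrist_torque'],s['opening'])
E
```

```text
[485.81568042 -18.93045277  50.44535899] [179.8544437   -0.19545422  -4.30048053] [  3.37782481 -10.14098499  -2.2633613 ] [-1.84086009 -0.4339221   0.89328072] 0.1468917653055351
```

Call:
{"op": "carry_out", "data": {
  "targets": [
    {"dp": [0, 0, 0], "yaw": 0},
    {"dp": [0, 0, 0], "yaw": 0},
    {"dp": [0, 0, 0], "yaw": 0},
    {"dp": [0, 0, -40], "yaw": 0},
    {"dp": [0, 0, -90], "yaw": 0},
    {"dp": [0, 0, -125], "yaw": 0},
    {"dp": [0, 0, -125], "yaw": 0}
  ],
  "fingers": -0.25
}}

```text
clock: 50.1
eef_pos: [486.1, -17.3, 177.4]
tcp_rot: [-3.141, -0.005, -0.078]
contact_force: [-0.2, -0.5, -1.0]
opening: 0.377
grasp_force: 0.0
```

```bash
python3 - <<'E'
from look import *
s=r.sense(); print(s['eef_pos'],np.degrees(s['tcp_rot'][2]))
C=cal('wrist'); im=r.grab_frame('wrist'); np.save('w11.npy',im); save('w11',im)
for t in (80,90,100): print(bar(im,C,(486,-16.5),86,45,t))
E
```

```text
[486.11899961 -17.29876436 177.36043003] -4.448437280895514
[(array([487.2, -15.8]), array([21.6, 45.9]), 172.9)]
[(array([487.7, -15.5]), array([22.3, 46.9]), 172.9)]
[(array([493.4,  -5.8]), array([46.2, 54.1]), 169.0)]
```

Call:
{"op": "carry_out", "data": {
  "targets": [
    {"dp": [2, 20, 0], "yaw": -10},
    {"dp": [3, 45, 0], "yaw": -20},
    {"dp": [4, 70, 0], "yaw": -30},
    {"dp": [6, 95, 0], "yaw": -40},
    {"dp": [7, 115, 0], "yaw": -50},
    {"dp": [7, 130, 0], "yaw": -60},
    {"dp": [7, 135, 0], "yaw": -70},
    {"dp": [7, 135, 0], "yaw": -80},
    {"dp": [7, 135, 0], "yaw": -90},
    {"dp": [7, 135, 0], "yaw": -100},
    {"dp": [7, 135, 0], "yaw": -107},
    {"dp": [7, 135, 0], "yaw": -107}
  ]
}}

```text
clock: 51.65
eef_pos: [479.9, -152.2, 173.2]
tcp_rot: [-3.14, -0.001, 1.789]
contact_force: [-0.0, -0.2, -0.1]
opening: 0.374
grasp_force: 0.0
```

```bash
python3 - <<'E'
from look import *
s=r.sense(); print(s['eef_pos'],np.degrees(s['tcp_rot'][2]))
C=cal('wrist'); im=r.grab_frame('wrist'); np.save('w12.npy',im); save('w12',im)
for t in (70,80,90,100): print(bar(im,C,(482,-152),86,45,t))
E
```

```text
[ 479.89357257 -152.16367167  173.24593414] 102.49864983576482
[(array([ 481.2, -150.6]), array([14.6, 45.3]), 107.1)]
[(array([ 483.3, -149.9]), array([19.9, 45.8]), 108.3)]
[(array([ 483.4, -149.8]), array([21.3, 46.3]), 109.0)]
[(array([ 480.8, -150.6]), array([22.9, 46.4]), 102.5)]
```

Call:
{"op": "carry_out", "data": {
  "targets": [
    {"dp": [1, 0, 30], "yaw": -4.5},
    {"dp": [1, 0, 65], "yaw": -4.5},
    {"dp": [1, 0, 95], "yaw": -4.5},
    {"dp": [1, 0, 114], "yaw": -4.5},
    {"dp": [1, 0, 122], "yaw": -4.5},
    {"dp": [1, 0, 124], "yaw": -4.5},
    {"dp": [1, 0, 124], "yaw": -4.5}
  ]
}}

```text
clock: 52.58
eef_pos: [480.9, -151.6, 51.1]
tcp_rot: [3.141, 0.0, 1.868]
contact_force: [-0.2, -0.4, 0.1]
opening: 0.376
grasp_force: 0.0
```

Call:
{"op": "carry_out", "data": {
  "targets": [
    {"dp": [0, 0, 0], "yaw": 0},
    {"dp": [0, 0, 0], "yaw": 0},
    {"dp": [0, 0, 0], "yaw": 0},
    {"dp": [0, 0, 0], "yaw": 0}
  ],
  "fingers": -1
}}

```text
clock: 53.08
eef_pos: [479.4, -152.2, 51.5]
tcp_rot: [-3.14, 0.0, 1.869]
contact_force: [-6.8, -4.6, 8.9]
opening: 0.151
grasp_force: 39.0
```

Call:
{"op": "carry_out", "data": {
  "targets": [
    {"dp": [0, -1, 0], "yaw": 8},
    {"dp": [0, -1, 0], "yaw": 17},
    {"dp": [0, -1, 0], "yaw": 26},
    {"dp": [0, -1, 0], "yaw": 35},
    {"dp": [0, -1, 0], "yaw": 44},
    {"dp": [0, -1, 0], "yaw": 53},
    {"dp": [-1, -1, 0], "yaw": 62},
    {"dp": [-1, -1, 0], "yaw": 71},
    {"dp": [-1, -1, 0], "yaw": 80},
    {"dp": [-1, -1, 0], "yaw": 89},
    {"dp": [-1, -1, 0], "yaw": 97},
    {"dp": [-1, -1, 0], "yaw": 101}
  ]
}}

```text
clock: 54.58
eef_pos: [481.6, -153.8, 51.6]
tcp_rot: [3.139, -0.003, 0.103]
contact_force: [2.9, -4.9, -1.9]
opening: 0.148
grasp_force: 38.7
```

Call:
{"op": "carry_out", "data": {
  "targets": [
    {"dp": [0, 0, 0], "yaw": 3},
    {"dp": [0, 0, 0], "yaw": 6},
    {"dp": [0, 0, 0], "yaw": 9},
    {"dp": [0, 0, 0], "yaw": 11},
    {"dp": [0, 0, 0], "yaw": 11}
  ]
}}

```text
clock: 55.2
eef_pos: [481.9, -154.0, 51.6]
tcp_rot: [3.139, -0.004, -0.085]
contact_force: [3.6, -4.6, -2.2]
opening: 0.149
grasp_force: 44.2
```

```bash
python3 - <<'E'
from look import *
s=r.sense(); print(s['eef_pos'],np.degrees(s['tcp_rot']),s['contact_force'],s['wrist_torque'],s['opening'])
E
```

```text
[ 481.92240856 -154.02198787   51.63551174] [179.87346964  -0.2435027   -4.86547626] [ 3.55478418 -4.64801842 -2.17064789] [-0.76218246 -0.60079673  0.88835087] 0.14938593478934872
```

Call:
{"op": "carry_out", "data": {
  "targets": [
    {"dp": [0, 0, 0], "yaw": 0},
    {"dp": [0, 0, 0], "yaw": 0},
    {"dp": [0, 0, 0], "yaw": 0},
    {"dp": [0, 0, -40], "yaw": 0},
    {"dp": [0, 0, -90], "yaw": 0},
    {"dp": [0, 0, -140], "yaw": 0},
    {"dp": [-60, 0, -180], "yaw": 0},
    {"dp": [-110, 0, -200], "yaw": 0},
    {"dp": [-120, 0, -200], "yaw": 0},
    {"dp": [-120, 0, -200], "yaw": 0},
    {"dp": [-120, 0, -200], "yaw": 0}
  ],
  "fingers": -0.25
}}

```text
clock: 56.58
eef_pos: [361.2, -142.5, 250.1]
tcp_rot: [-3.141, 0.0, -0.086]
contact_force: [0.1, -0.8, -0.7]
opening: 0.377
grasp_force: 0.0
```

```bash
python3 - <<'E'
from look import *
s=r.sense(); print(s['eef_pos'],np.degrees(s['tcp_rot'][2]),s['clock'])
C=cal('wrist'); W=r.grab_frame('wrist'); S=r.grab_frame('scene'); D=r.grab_frame('side'); A=cal('scene')
for c in ((587,116),(584,-19)): print(strip(S,A,c), strip(W,C,c))
b=cv2.resize(S[200:320,220:400],(450,300),interpolation=cv2.INTER_CUBIC); a=cv2.resize(D[180:310,220:400],(340,246))
w=cv2.resize(W,(400,300)); o=np.zeros((600,800,3),np.uint8); o[:300,:450]=b; o[300:546,:340]=a; o[300:600,400:]=w; save('fin',o)
E
```

```text
[ 361.18428486 -142.51308152  250.14441788] -4.949432026435158 56.575
[(32, 1.0, 24), (35, -0.5, 23), (38, -1.0, 22)] []
[(32, 0.0, 24), (35, 1.0, 26), (38, 0.0, 24), (41, 1.0, 18)] []
```

View pics/fin.png

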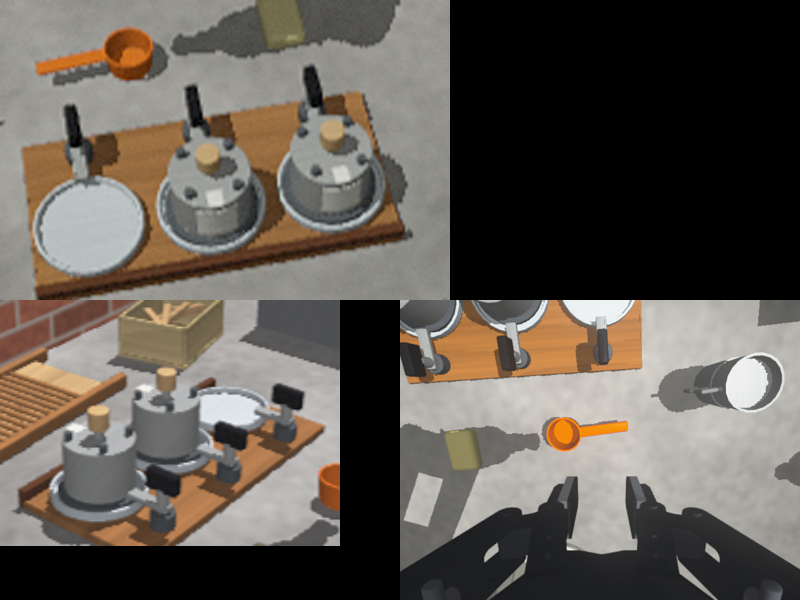

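The final view shows both tins seated with their labels facing front. All three tongues point forward over the dishes, and the mugs are untouched. I'm handing it in.

```bash
python3 -c "
from rig import r
print(r.sign_off())"
```

```text
the job is handed in; nothing more can be done
None
```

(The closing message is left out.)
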